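Clamp and read the fired glaze test tiles

TASK

Slacken the clamp rack by turning its brass wing nut counterclockwise until it stops, then move the fired test tiles from the brown board into the sloping rack in the same order, the tile at the board's near place into the left pocket, the middle one into the middle pocket and the far one into the right pocket (a tile that is not there leaves its pocket empty), each lying flat in its pocket, and turn the wing nut clockwise until it stops, so that the jaw squares and holds them. Then take the grey colour reader from its fork stand and read the tiles one after the other from left to right: point the lens squarely at the middle of the tile, about 6 cm off its face, and hold it steady there for two seconds. Finally hang the reader back upright in its fork with its nose pointing away from you, as you found it, and leave the two glaze jars behind the rack where they stand.

Things in the scene. Friction and masses are not known exactly. Their poses are not given: they have to be found in the camera images.
- tile_near_centre (a point): glazed test tile that starts at the near place of the board and belongs in the left pocket (absent in some starts); 42 x 42 mm and 6.4 mm thick, point at its centre (3.2 mm above its underside), z off the glazed face, x and y along its sides
- tile_mid_centre (a point): glazed test tile that starts at the middle place of the board and belongs in the middle pocket (absent in some starts); 42 x 42 mm and 6.4 mm thick, point at its centre (3.2 mm above its underside), z off the glazed face, x and y along its sides
- tile_far_centre (a point): glazed test tile that starts at the far place of the board and belongs in the right pocket (absent in some starts); 42 x 42 mm and 6.4 mm thick, point at its centre (3.2 mm above its underside), z off the glazed face, x and y along its sides
- board: flat brown hardboard, 246 x 112 x 3 mm, fixed; origin at the centre of its underside, x along the row, roughly away from the robot; three pencilled squares for the tiles at x = -70 mm (near), 0 (middle) and +70 mm (far)
- rack: fixed wooden tile rack; its face slopes 20 degrees, rising away from the robot; origin on the bench under the middle pocket. The tiles lie on a flat black rubber bed, 34 mm wide up the slope, 226 mm long, 6 mm above the face, between a fixed aluminium fence above it and a sliding aluminium jaw below it, both 5 mm higher than the bed. A tile's left and right sides are free for fingertips
- pocket_1 (a point): left pocket: where a seated tile's centre lies, 9.2 mm off the face; x up the slope, y left along the row, z off the face. Fence face at x = +21.5 mm, jaw face at -27.5 mm slack, -21.6 mm tight. Teeth 5 mm long on the fence leave the pocket 46 mm wide in y; below them its sides are open. Fence, teeth and jaw stand 1.8 mm above this point. Pockets are 72 mm apart
- pocket_2 (a point): middle pocket, made like pocket_1
- pocket_3 (a point): right pocket, made like pocket_1
- wing_nut (a joint): turn of the brass wing nut, rad: 0 slack, grows clockwise seen from above, stops at 2.6 (tight). Its cam drives the jaw 6 mm up the slope, pushing the tiles against the fence. Friction 0.06 N m; it stays where it is left
- nut_grip (a point): middle of the wing nut's wings, on its axis, which is square to the sloping face, 54 mm down the slope from the middle pocket; wings 56 mm long over all, 10 mm thick, 21 mm high (10.5 mm above and below this point), hub 22 mm in diameter. z up the axis; the frame turns with the nut, and the wings lie 40 degrees from its x towards its y
- reader_grip (a point): middle of the grip of the grey hand-held colour reader (180 g); z up, x to the side its nose is bent to. Grip 38 mm along x, 30 mm along y, from 26 mm below this point to 22 mm above; on it a black cap 46 x 30 mm, up to 32 mm above. Below: round collar 52 mm wide, underside 34 mm below this point; neck 23 mm wide, 30 mm long; nose 29 mm wide, 50 mm long
- reader_lens (a point): centre of the reader's lens at the end of its nose, which is bent 20 degrees: (17.1, 0, -111) mm from reader_grip in the reader's frame; z out of the lens along its line of sight, which is (0.342, 0, -0.940) in the reader's frame
- fork (a point): fork of the fixed reader stand, 105 mm above the bench: middle of its top, where the reader's collar rests with the neck between the prongs, reader_grip 34 mm above. Prongs along x, 32 mm apart, open at +x, away from the robot; post at -x. The reader hangs nose towards +x and is lifted and lowered straight. Stops 4 mm high at x = -32 and +32 mm
- jar_rush: glaze jar with a white lid, 52 mm wide, 69 mm tall, bystander; origin under its centre
- jar_peat: glaze jar with a white lid, 52 mm wide, 69 mm tall, bystander; origin under its centre
Things that resemble listed ones, but are neither listed nor needed, are in the scene too. Leave any pink look-alike of the part that bears tile_far_centre alone.

How it is judged:
By the outcome, as a careful person would: the job done as asked, in the order asked, and still so for the second after the job is handed in, with the robot touching nothing.
Of tile_near, tile_mid, tile_far only 2 to 3 are there at a start; the rules pass over those that are not, and their reading is None.
At some moment in a run one of tile_near, tile_mid, tile_far may be knocked a few centimetres aside while the robot is not near it.
Once in a run the grip may slacken for a moment while it holds something.
It also fails if it takes over 210 s, if anything falls off the work surface, if the arm or the gripper's body presses on something with over 40 N, if the wrist force passes 120 N, or if a joint passes its speed limit or range.

ROBOT

A 6-joint arm with a two-finger parallel gripper is mounted at the origin on a cart in front of the work surface, level with it; the furniture and walls round the work are solid. World frame = base frame: x ahead of the robot, y to its left, z up, the work surface at z = 0. Lengths are in m, angles in rad, forces in N, time in s.
With the tool pointing down it reaches from about 0.4 to 0.825 m from the base axis. Payload 7 kg.
Tool frame: the origin (TCP) lies on the centre line of the jaws, within the pads' length; the fingertips stand arm.tip_reach ahead of it and the grasp point (between the pads) lies 5 mm behind it (arm.tip_reach is the distance from the TCP to the fingertips, in m); z points along the fingers, y is the line along which they close (so a half turn about z gives the same grasp; the last joint's range is limited). The gripper opens to 88 mm and grips with 3 to 60 N. Pads are 19 mm wide; open, the fingers measure 130 mm over their backs; the gripper's body (78 mm by 193 mm) begins 47 mm behind the grasp point.
Start: joints at [1.588, 0.359, 0.012, 0, -1.224, -0.288], TCP at [0.181, 0.65, 0.22] pointing down, gripper open.
Joint ranges: [-3.07, 3.07], [-1.43, 2.12], [-1.02, 1.25], [-3.03, 1.67], [-3.05, -0], [-3.03, 3.03]. Speed limits (rad/s): [2.39, 2.39, 3.01, 3.14, 3.14, 3.14].

INTERFACE

Orientations are given as [roll, pitch, yaw] about the fixed x, y, z axes, in that order (R = Rz(yaw) Ry(pitch) Rx(roll)).
In Python, from station import status, optics, order, arm gives the robot as it stands. The module is installed in compiled form; this text tells all that it offers.
- The arm moves only by the shell command python3 -m jog 'ROWS' [FORCE]. ROWS is JSON, a list of rows, each a list of 3 entries, a list of its own where there are three numbers: the gripper command: -1 is shut, 1 is fully open, values between are in proportion, then the shift along the tool's x, y, z in mm, then the turn about the tool's z in rad. A call has 1 to 20 rows; each row is the pose to reach, as a shift and turn from the pose commanded when the call began, along the tool's axes at that moment; what a row does not reach only later rows make up. A row lasts 1/8 s, in which the tool goes at most 62.5 mm and 10.7 degrees, less where a joint would pass 70% of its speed; a pose out of reach is approached as far as the arm can. A call with a gripper value outside its range is refused whole. The fingers move at their own pace and stop on an object; FORCE is the grip in N (left out, the last holds). Time passes only in rows, so rows that repeat a pose let the fingers close. It gives the time, the measured TCP pose, the force, the opening and the grip force at its end, in the units of the state.
- status.get_state(): the state, without advancing time (a new reading comes with each control period).
- optics.grab_frame(name): name is "scene" or "top"; returns a dict with "color" (480x640x3 uint8, red, green, blue), "mtx" (3x3 intrinsics, pixels), "cam_to_world" (4x4, takes a point from camera to world coordinates). Camera axes: x right, y down, z forward; pixel columns grow to the right and rows downward; lengths in m; the calibration is good to about 2 mm. A picture is of the moment at which its call begins. There is no depth.
- order.job_done(): hands the job in; it is judged then, once.
The state is a dict: "t": time; "q": joint angles; "qd": joint speeds; "joint_efforts": joint torques, N m; "eef_pos": TCP position; "ee_rot": TCP orientation; "force": force on the tool from outside, world axes, zero at the start; "moment": the same for the moment, N m; "width": finger opening in m; "gripper_force": force on a finger pad.
Only numpy, scipy, OpenCV 4.12 (cv2) and the standard library are available. Lean on these libraries where they do the work, as an engineer would, in place of code of your own. Each camera call takes 0.05 s, during which the arm holds its last target. There are 200 camera calls.

## Working session

There is one attempt and no reset: what is moved stays moved. The work goes in short steps, Python scripts to look and compute and a shell command to move; the robot and the scene stay as the last step left them, time stands still between calls to the robot, and variables do not carry over. Pictures are saved under pics/ and viewed, at most 14 in all, crops included, and the job is handed in when it is done.

```bash
mkdir -p pics; ls; python3 - <<'E'
from station import status, optics, order, arm
import cv2, numpy as np
print(status.get_state()); print(arm.tip_reach)
for n in("scene","top"):
    f=optics.grab_frame(n); cv2.imwrite(f"pics/{n}0.png",f["color"][:,:,::-1]); print(n,f["mtx"].tolist(),np.round(f["cam_to_world"],4).tolist())
    np.savez(f"pics/{n}0.npz",**f)
E
```

```text
pics
{'t': 0.0, 'q': array([ 1.58811030e+00,  3.59397404e-01,  1.10330247e-02, -3.46502135e-04,
       -1.22411322e+00, -2.88084572e-01]), 'qd': array([ 0.00094679,  0.00030548, -0.00066093, -0.00015623,  0.00041484,
        0.0017688 ]), 'joint_efforts': array([ 2.31246820e-03, -5.82719815e+01,  2.93048894e+01,  6.99687839e+00,
        6.92914036e-03, -1.57630489e-04]), 'eef_pos': array([0.18045006, 0.64989401, 0.21920532]), 'ee_rot': array([ 3.13988812e+00, -1.65414985e-04, -2.70888465e-01]), 'force': array([ 0.94803544,  0.67150758, -0.8503017 ]), 'moment': array([0.00371717, 0.02594334, 0.02478615]), 'gripper_force': 0.0, 'width': 0.08772481666229814}
0.014
scene [[504.9623003991682, 0.0, 324.45964177812846], [0.0, 504.9623003991682, 249.7211876202722], [0.0, 0.0, 1.0]] [[0.5431, -0.6361, 0.5481, 0.0942], [-0.8396, -0.4099, 0.3564, -0.3216], [-0.002, -0.6538, -0.7567, 0.7396], [0.0, 0.0, 0.0, 1.0]]
top [[470.9917798599859, 0.0, 322.2203047866241], [0.0, 470.9917798599859, 238.5076358687266], [0.0, 0.0, 1.0]] [[0.0273, -0.9792, 0.2011, 0.3769], [-0.9996, -0.0263, 0.0074, 0.0031], [-0.0019, -0.2012, -0.9795, 1.0353], [0.0, 0.0, 0.0, 1.0]]
```

View pics/scene0.png

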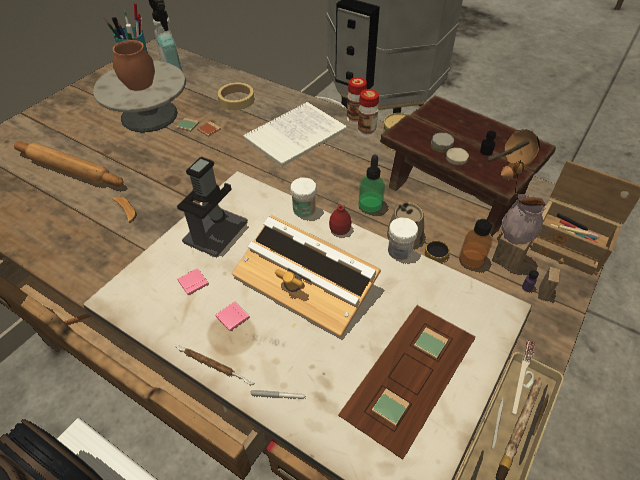

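View pics/top0.png

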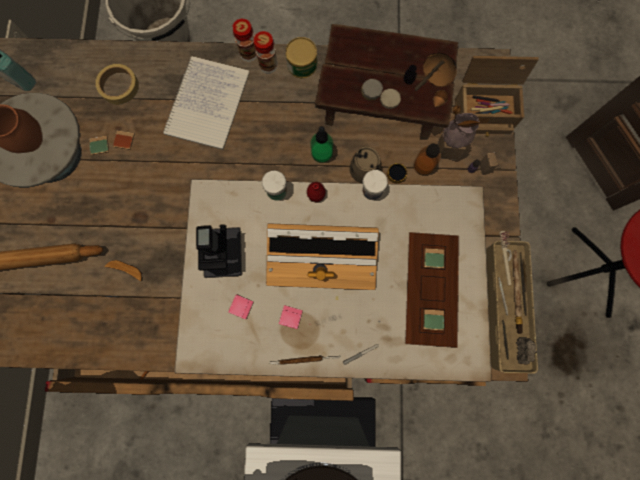

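```bash
python3 - <<'E'
import cv2
def crop(n,x,y,w,h,s,o):
    im=cv2.imread(f"pics/{n}0.png")[y:y+h,x:x+w]
    cv2.imwrite(f"pics/{o}.png",cv2.resize(im,None,fx=s,fy=s,interpolation=cv2.INTER_CUBIC))
crop("top",262,218,200,132,4,"c1")
crop("scene",170,150,220,190,3.15,"c2")
crop("top",185,215,80,60,8,"c3")
E
```

```text
(no output)
```

View pics/c1.png

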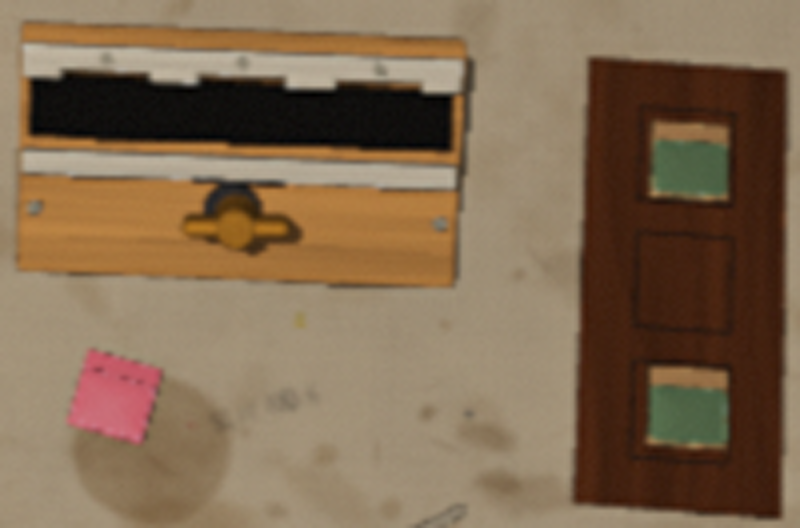

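View pics/c2.png

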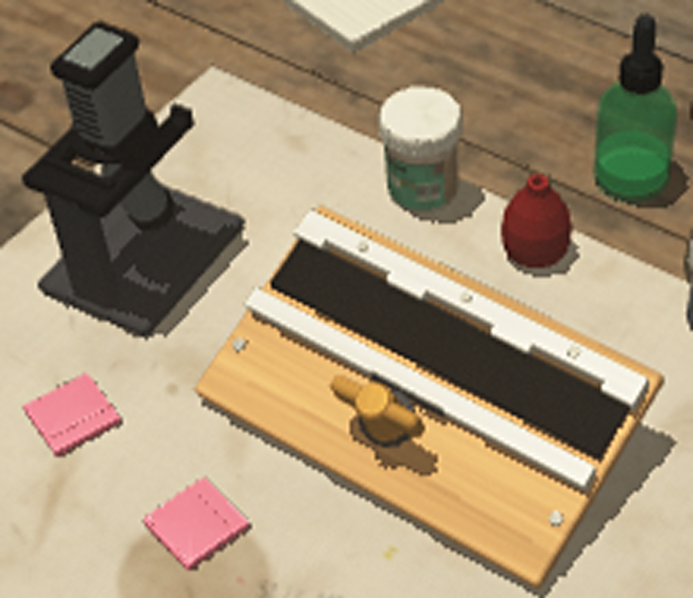

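View pics/c3.png

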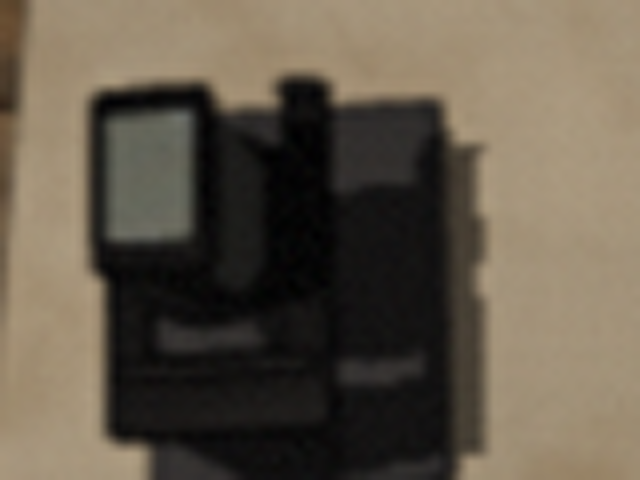

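```bash
cat > h.py <<'E'
import numpy as np, cv2
from scipy.optimize import least_squares
def cam(f):
    return np.array(f["mtx"]),np.array(f["cam_to_world"])
C={n:cam(np.load(f"pics/{n}0.npz")) for n in("scene","top")}
def proj(n,P):
    K,T=C[n]; p=(np.atleast_2d(P)-T[:3,3])@T[:3,:3]; p=p@K.T; return p[:,:2]/p[:,2:]
def ray(n,uv,z):
    K,T=C[n]; uv=np.atleast_2d(uv); d=np.c_[uv,np.ones(len(uv))]@np.linalg.inv(K).T@T[:3,:3].T
    return T[:3,3]+d*((z-T[2,3])/d[:,2])[:,None]
def c1(p): return (np.array(p,float)+.5)/4-.5+[262,218]
def c2(p): return (np.array(p,float)+.5)/3.15-.5+[170,150]
def c3(p): return (np.array(p,float)+.5)/8-.5+[185,215]
def Rz(a): return np.array([[np.cos(a),-np.sin(a),0],[np.sin(a),np.cos(a),0],[0,0,1]])
def Ry(a): return np.array([[np.cos(a),0,np.sin(a)],[0,1,0],[-np.sin(a),0,np.cos(a)]])
def fit(obs,P,x0,R0,z=None):
    P={n:np.array(v,float)/1e3 for n,v in P.items()}
    def res(x):
        p=np.array([x[0],x[1],x[3] if z is None else z])
        return np.concatenate([(proj(n,P[n]@R0.T@Rz(x[2]).T+p)-obs[n]).ravel() for n in obs])
    s=least_squares(res,x0); r=s.fun.reshape(-1,2)
    return s.x,r
E
cat > m.py <<'E'
from h import *
np.set_printoptions(precision=4,suppress=True)
S=Ry(-np.radians(20))
Pt=[(-17,113,-3.2),(-17,-113,-3.2)]+[(16.5,y,1.8) for y in(95,49,23,-23,-49,-95)]
Ot=c1([(29,136),(451,152),(62,78),(150,80),(200,84),(287,87),(337,91),(422,94)])
Ps=[(-17,113,-3.2),(-17,-113,-3.2)]; Os=c2([(272,285),(600,457)])
x,r=fit({"top":Ot,"scene":Os},{"top":Pt,"scene":Ps},[.5,0,0,.04],S); print("rack",x); print(r)
x,r=fit({"top":Ot},{"top":Pt},x[:3],S,x[3]); print("rack top only",x,np.abs(r).max())
for n,q in(("far",[(651,122),(730,124),(728,200),(650,196)]),("near",[(650,366),(730,369),(728,449),(646,444)]),):
    w=ray("top",c1(q),.0094); print(n,w.mean(0),np.linalg.norm(w-np.roll(w,1,0),axis=1),np.degrees([np.arctan2(*(w[0]-w[3])[[1,0]]),np.arctan2(*(w[0]-w[1])[:2])*-1+np.pi/2]))
w=ray("top",c1([(590,57),(786,71),(780,517),(574,502)]),.003);print("board",w.mean(0),np.linalg.norm(w-np.roll(w,1,0),axis=1),np.degrees(np.arctan2(*(w[0]-w[3])[[1,0]])))
# nut hub top triangulate
a=ray("top",c1((236,222)),0)[0];
def tri(u,v):
    A=[];b=[]
    for n,p in(("top",u),("scene",v)):
        o=C[n][1][:3,3];d=ray(n,p,0)[0]-o;d/=np.linalg.norm(d);M=np.eye(3)-np.outer(d,d);A.append(M);b.append(M@o)
    return np.linalg.solve(sum(A),sum(b))
print("hub top",tri(c1((238,221)),c2((374,396))))
print("wingL",tri(c1((183,226)),c2((333,383))),"wingR",tri(c1((291,228)),c2((420,424))))
x,r=fit({"top":c3([(93,90),(209,84)]),"scene":c2([(87,22),(138,40),(52,66),(107,84)])},{"top":[(23,15,32),(23,-15,32)],"scene":[(23,15,32),(23,-15,32),(-23,15,32),(-23,-15,32)]},[.5,.2,0],np.eye(3),.139);print("reader",x,r)
for q in ([(275,178),.069],[(375,178),.069]): print("jar",ray("top",q[0],q[1]))
E
python3 m.py
```

```text
rack [ 0.5607  0.0107 -0.0166  0.056 ]
[[-0.2953  0.2272]
 [ 0.3429  0.7878]
 [ 0.0459 -0.1336]
 [-0.1699  0.2949]
 [-0.3476 -0.1799]
 [-0.2796  0.0001]
 [-0.4382 -0.4739]
 [ 0.1637 -0.2925]
 [-0.0612 -0.3862]
 [ 0.8205  0.5669]]
rack top only [ 0.5608  0.0104 -0.0165] 0.7514404857750492
far [ 0.551  -0.2368  0.0094] [0.0414 0.0436 0.0425 0.0427] [-1.6942 90.0666]
near [ 0.4169 -0.2334  0.0094] [0.0415 0.0431 0.0424 0.0438] [-3.8795 89.4262]
board [ 0.4848 -0.233   0.003 ] [0.2443 0.1097 0.244  0.1099] -2.567650954215141
hub top [0.5009 0.0124 0.0694]
wingL [0.4992 0.0401 0.0631] wingR [ 0.4997 -0.0162  0.0659]
reader [0.5501 0.2306 0.225 ] [[-1.5479  1.6296]
 [-0.2869 -0.673 ]
 [ 2.3469  0.0237]
 [ 1.2429 -2.0012]
 [ 0.2138  2.1022]
 [-1.7686  0.3245]]
jar [[0.7054 0.1155 0.069 ]]
jar [[ 0.7112 -0.0995  0.069 ]]
```

```bash
cat > plan.py <<'E'
import sys,numpy as np
from station import status
x,y,z,psi=map(float,sys.argv[1:5]); s=status.get_state(); r=s["ee_rot"]; from scipy.spatial.transform import Rotation as Ro
R=Ro.from_euler("xyz",r).as_matrix(); print("shift",np.round(R.T@(np.array([x,y,z])-s["eef_pos"])*1e3,1),"turn",round((r[2]-psi+np.pi)%(2*np.pi)-np.pi,3))
print("t",round(s["t"],2),"pos",np.round(s["eef_pos"],4),"rpy",np.round(r,4),"F",np.round(s["force"],1),"w",round(s["width"],4),"q6",round(s["q"][5],3))
E
python3 plan.py .501 .0115 .22 -1.54
python3 -m jog '[[-0.1,[480,529,0],1.27],[-0.1,[480,529,0],1.27],[-0.1,[480,529,0],1.27],[-0.1,[480,529,0],1.27],[-0.1,[480,529,0],1.27],[-0.1,[480,529,0],1.27],[-0.1,[480,529,0],1.27],[-0.1,[480,529,0],1.27],[-0.1,[480,529,0],1.27],[-0.1,[480,529,0],1.27],[-0.1,[480,529,0],1.27],[-0.1,[480,529,0],1.27],[-0.1,[480,529,0],1.27],[-0.1,[480,529,0],1.27],[-0.1,[480,529,0],1.27],[-0.1,[480,529,0],1.27]]' 6
python3 plan.py .501 .0115 .12 -1.54
```

```text
shift [4.797e+02 5.294e+02 2.000e-01] turn 1.269
t 0.1 pos [0.1805 0.65   0.2193] rpy [ 3.1402e+00 -1.0000e-04 -2.7090e-01] F [-0.8 -0.4  0.1] w 0.0878 q6 -0.288
t: 2.1
eef_pos: [0.5014, 0.013, 0.2203]
ee_rot: [-3.141, 0.0, -1.539]
force: [-0.6, -0.6, -0.2]
width: 0.0398
gripper_force: 0.0
shift [  1.5   0.5 100.3] turn 0.001
t 2.1 pos [0.5014 0.013  0.2203] rpy [-3.1413e+00  1.0000e-04 -1.5394e+00] F [-0.6 -0.6 -0.2] w 0.0398 q6 -0.387
```

Descend to a bit above the nut and take pictures to check alignment.

```bash
python3 -m jog '[[-0.1,[1.5,0.5,60],0],[-0.1,[1.5,0.5,120],0],[-0.1,[1.5,0.5,120],0],[-0.1,[1.5,0.5,120],0]]'
python3 - <<'E'
from station import optics
import cv2,numpy as np
a=optics.grab_frame("scene")["color"][165:285,215:375]; b=optics.grab_frame("top")["color"][200:320,250:410]
cv2.imwrite("pics/n1.png",cv2.resize(np.vstack([a[:,:],b])[:,:,::-1],None,fx=2.5*1,fy=2.5,interpolation=cv2.INTER_CUBIC))
i=cv2.imread("pics/scene0.png"); j=[cv2.resize(i[y:y+60,x:x+65],None,fx=6,fy=6,interpolation=cv2.INTER_CUBIC) for x,y in((182,152),(262,215))]
cv2.imwrite("pics/r1.png",np.hstack(j))
E
```

```text
t: 2.6
eef_pos: [0.5025, 0.0113, 0.1022]
ee_rot: [-3.14, -0.0, -1.539]
force: [0.4, 0.1, 0.9]
width: 0.0398
gripper_force: 0.0
```

View pics/n1.png

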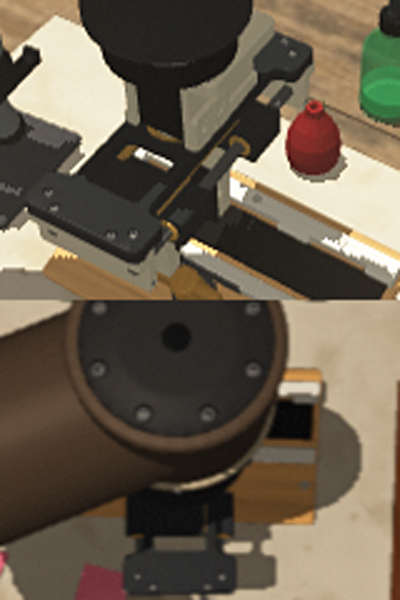

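View pics/r1.png

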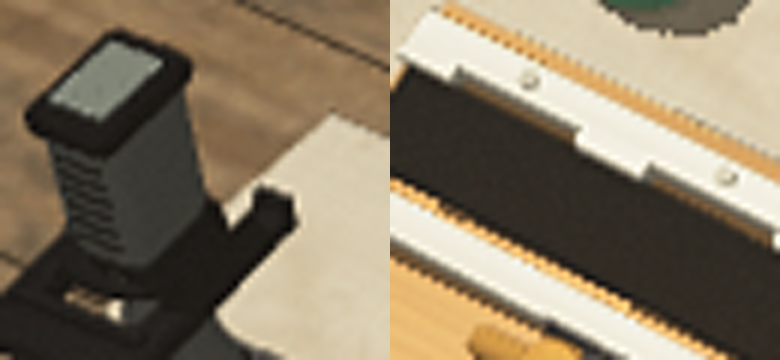

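```bash
python3 - <<'E'
from h import *
np.set_printoptions(precision=4,suppress=True)
q=(np.array([(113,37),(163,53),(99,118),(50,97)],float)+.5)/6-.5+[182,152]
t=c3([(104,112),(193,106),(194,243),(107,245)])
for n,p in(("scene",q),("top",t)):
    w=ray(n,p,.171);print(n,w.mean(0),np.linalg.norm(w-np.roll(w,1,0),axis=1),np.degrees([np.arctan2(*(w[i]-w[j])[[1,0]]) for i,j in((0,3),(1,2))]),np.degrees([np.arctan2(-(w[i]-w[j])[0],(w[i]-w[j])[1]) for i,j in((0,1),(3,2))]))
t2=(np.array([(455,68),(575,126),(650,165)],float)-[390,0]+.5)/6-.5+[262,215]
print("teeth scene", t2-proj("scene",(np.array([(21.5,95,1.8),(16.5,49,1.8),(16.5,23,1.8)])/1e3)@Ry(-np.radians(20)).T@Rz(-.0166).T+[.5607,.0107,.056]))
# hue-based tile-independent: prong tip
E
python3 -m jog '[[-0.1,[0,1.5,33],0],[-0.1,[0,1.5,33],0],[-0.1,[0,1.5,33],0],[-1,[0,1.5,33],0],[-1,[0,1.5,33],0],[-1,[0,1.5,33],0],[-1,[0,1.5,33],0]]' 6
```

```text
scene [0.5533 0.2367 0.171 ] [0.0305 0.0175 0.0322 0.0182] [5.878  7.1481] [7.8858 2.2358]
top [0.552  0.2328 0.171 ] [0.0319 0.0209 0.0329 0.0203] [5.8693 4.7484] [5.5053 2.884 ]
teeth scene [[-1.9422  0.1964]
 [-0.6593 -2.6273]
 [ 0.0869 -2.123 ]]
t: 3.58
eef_pos: [0.4997, 0.0107, 0.0673]
ee_rot: [-3.141, 0.0, -1.541]
force: [-1.1, 0.1, 0.3]
width: 0.0053
gripper_force: 0.0
```

```bash
python3 plan.py .5 .0115 .0673 -1.54
python3 - <<'E'
from station import optics
import cv2,numpy as np
a=optics.grab_frame("scene")["color"][205:325,215:375]
cv2.imwrite("pics/n2.png",cv2.resize(a[:,:,::-1],None,fx=4,fy=4,interpolation=cv2.INTER_CUBIC))
E
```

```text
shift [-0.8 -0.4 -0. ] turn -0.001
t 3.58 pos [0.4997 0.0107 0.0673] rpy [-3.1415  0.     -1.5408] F [-1.1  0.1  0.3] w 0.0053 q6 -0.385
```

View pics/n2.png

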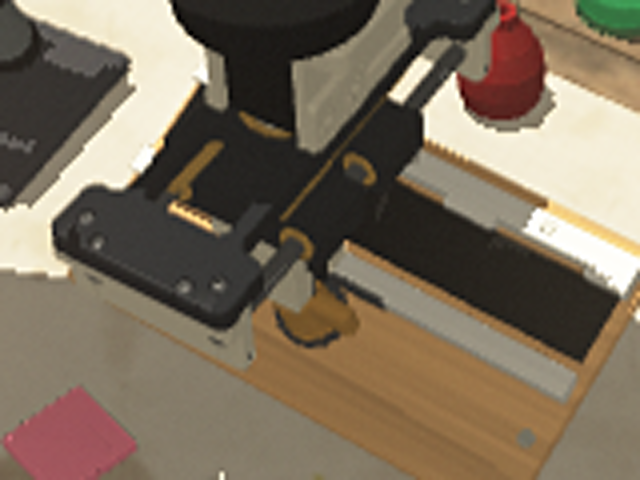

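```bash
python3 plan.py .5 .0115 .0673 -1.54 | tail -1; cat > m2.py <<'E'
from h import *
np.set_printoptions(precision=4,suppress=True)
S=Ry(-np.radians(20))
print("tip px",proj("scene",[.4997,.0107,.0533]),proj("scene",[.4997,.0107,.045]))
Pt=[(-17,113,-3.2),(-17,-113,-3.2)]+[(16.5,y,1.8) for y in(95,49,23,-23,-49,-95)]
Ot=c1([(29,136),(451,152),(62,78),(150,80),(200,84),(287,87),(337,91),(422,94)])
Ps=[(-17,113,-3.2),(-17,-113,-3.2),(16.5,49,1.8),(16.5,23,1.8)]
Os=np.r_[c2([(272,285),(600,457)]),(np.array([(185,128),(255,165)],float)+.5)/6-.5+[262,215]]
x,r=fit({"top":Ot,"scene":Os},{"top":Pt,"scene":Ps},[.5,0,0,.04],S); print("rack",x); print(r)
for z in(.03,.035,.04,.045,.05,.055):
    y,r=fit({"top":Ot},{"top":Pt},x[:3],S,z); ys,rs=fit({"scene":Os},{"scene":Ps},x[:3],S,z); print(z,y,ys,(r**2).sum(),(rs**2).sum())
E
python3 m2.py
```

```text
t 3.62 pos [0.4996 0.0107 0.0672] rpy [-3.1416 -0.     -1.5408] F [-0.2 -0.7 -0.1] w 0.0025 q6 -0.385
tip px [[290.7682 281.7474]] [[291.0222 284.6782]]
rack [ 0.5599  0.0107 -0.0173  0.0598]
[[-0.5223  0.244 ]
 [ 0.5259  0.9024]
 [-0.1394 -0.1679]
 [-0.2708  0.2805]
 [-0.4006 -0.183 ]
 [-0.2475  0.0169]
 [-0.3577 -0.4458]
 [ 0.33   -0.2444]
 [-0.5218 -1.5339]
 [ 0.6672 -0.4091]
 [ 0.3247  1.1404]
 [ 0.4451  0.9859]]
0.03 [ 0.5658  0.0106 -0.0164] [ 0.58    0.0259 -0.0088] 6.771242351161511 16.730378808928837
0.035 [ 0.5649  0.0106 -0.0164] [ 0.5766  0.0234 -0.0104] 4.641602766004473 13.046505984907482
0.04 [ 0.5639  0.0105 -0.0164] [ 0.5732  0.0209 -0.012 ] 3.0390367975501005 10.050143647283956
0.045 [ 0.5629  0.0105 -0.0164] [ 0.5698  0.0185 -0.0137] 1.9798877968806816 7.771846705253038
0.05 [ 0.5619  0.0105 -0.0164] [ 0.5664  0.016  -0.0154] 1.481001595005842 6.24349993000936
0.055 [ 0.561   0.0104 -0.0165] [ 0.563   0.0135 -0.0171] 1.559743697809081 5.498382130664022
```

```bash
for k in 1 2 3 4 5; do echo; done; python3 -m jog '[[-1,[0,0,1],0],[-1,[0,0,2],0],[-1,[0,0,3],0]]' | egrep 'pos|force:'; python3 - <<'E'
import cv2
i=cv2.imread("pics/n2.png")[200:400,180:420]
cv2.imwrite("pics/n3.png",cv2.resize(cv2.convertScaleAbs(i,alpha=1.8),None,fx=2.5,fy=2.5))
E
```

```text
eef_pos: [0.4996, 0.0107, 0.064]
force: [0.8, -0.2, -0.1]
gripper_force: 0.0
```

View pics/n3.png

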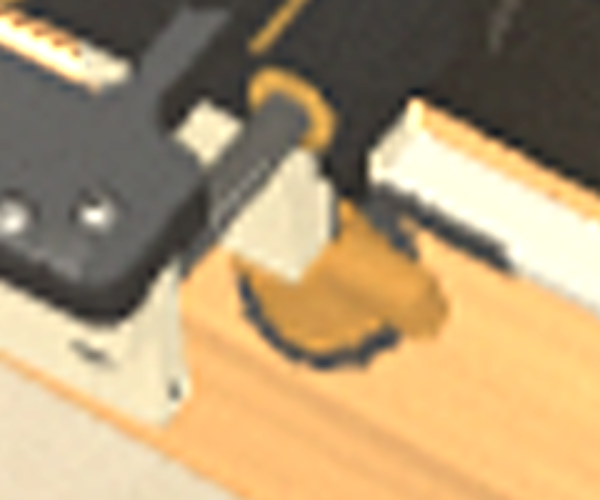

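```bash
python3 - <<'E'
from h import *
np.set_printoptions(precision=4,suppress=True)
for z in(.03,.04,.05,.06,.07):
    w=ray("top",c1((238,222)),z); print(z,w[0],(proj("scene",w)-[170,150]+.5)*3.15)
E
python3 -m jog '[[-1,[0,0,1],0],[-1,[0,0,2],0],[-1,[0,0,3],0]]' | egrep 'pos|force:'
```

```text
0.03 [0.5074 0.0109 0.03  ] [[391.9427 432.5343]]
0.04 [0.5061 0.0108 0.04  ] [[389.827  423.3035]]
0.05 [0.5048 0.0108 0.05  ] [[387.6706 413.8954]]
0.06 [0.5035 0.0107 0.06  ] [[385.4725 404.305 ]]
0.07 [0.5022 0.0106 0.07  ] [[383.2313 394.5269]]
eef_pos: [0.5001, 0.0106, 0.0628]
force: [-9.1, 0.9, 25.6]
gripper_force: 13.5
```

```bash
python3 -m jog '[[-0.1,[0,0,-10],0],[-0.1,[0,0,-30],0],[-0.1,[0,0,-30],0]]'|head -2; python3 - <<'E'
import cv2,numpy as np
for n,x,y,w,h in(("top",303,262,38,24),("scene",270,262,40,40)):
    i=cv2.imread(f"pics/{n}0.png")[y:y+h,x:x+w].astype(int)
    print(n,x,y)
    for r in i[:]: print(''.join('W' if p.min()>150 else ('#' if p[2]-p[0]>70 and p[0]<0.33*p[2] and p[2]>90 else ('d' if p.max()<75 else ('s' if p[2]<140 else '.'))) for p in r))
E
```

```text
t: 4.75
eef_pos: [0.5007, 0.0111, 0.0926]
top 303 262
.......ssssssss.......................
.......ssssssddsssssssssssssss........
............ssddddddddsssssssss.......
............sddddddddds...............
...........sddddddddddss..............
..........sddddssssdddds..............
..........sdddssssssdddds.............
..........ddddsssssddddds.............
..........ddddss###sdddds.............
......s##sddds#######ddds#####........
.....#sssssss#########ddsssssss#......
....##########################sss.....
....###########################sss....
....###########################sdss...
.....##########################sdss...
......####sss#########ssssssssdddss...
..........ssss########dddsssssssss....
..............#######ddddss...........
................s###sddsss............
....................ssss..............
......................................
......................................
......................................
......................................
scene 270 262
.sssss.WWWWWWWWWWWWWWW....sddddddddddddd
...sssss.WWWWWWWWWWWWWWW....sddddddddddd
.....sssss.WWW
[... 843 characters left out ...]
...
...........ssssdsssssssssssssssssss.....
...........ssssddssssssssssssssssss.....
...........sssssdsssssssssssdsssss......
............ssssddsssssssssdddsss.......
............sssssdddssssssdddds.........
..............sssssddddddddssss.........
................sssssdddssssssss........
..................ssssssssssssssss......
...................ssssssssssssssss.....
...................ssssssssssssssssss...
...................ssssssssssssssssssss.
s....................ssssssssssssssssss.
ss...................sssssssssssssssss..
ssss..................s.ss...sssssssss..
Wsssss.........................ssssssss.
WWWsssss.........................ssss...
WWWWsssss...............................
```

```bash
python3 - <<'E'
from station import optics,status
from h import *
s=status.get_state();print(s["eef_pos"],s["width"])
a=optics.grab_frame("scene")["color"][185:305,225:385]
cv2.imwrite("pics/n4.png",cv2.resize(cv2.convertScaleAbs(a[:,:,::-1],alpha=1.7),None,fx=5,fy=5,interpolation=cv2.INTER_CUBIC))
p=s["eef_pos"]-[0,0,.014]
for dx in(-.041,-.02,.02,.041): print(dx,[(np.round((proj("scene",p+[dx,dy,0])[0]-[225,185]+.5)*5)).tolist() for dy in(-.0095,.0095)])
E
```

```text
[0.50068534 0.01106763 0.09255689] 0.024649328745592607
-0.041 [[278.0, 534.0], [231.0, 509.0]]
-0.02 [[316.0, 491.0], [270.0, 466.0]]
0.02 [[386.0, 411.0], [340.0, 387.0]]
0.041 [[421.0, 370.0], [375.0, 347.0]]
```

View pics/n4.png

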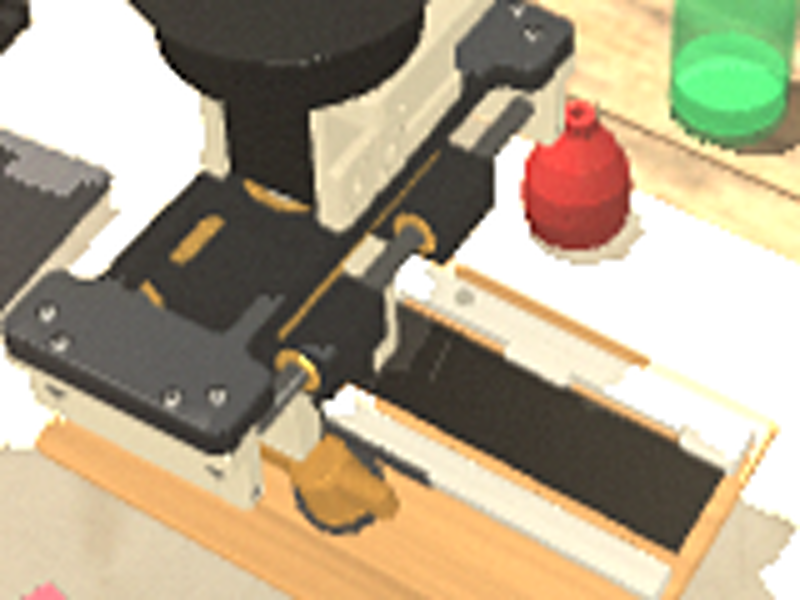

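```bash
python3 plan.py .4848 -.233 .0926 -1.54
python3 -m jog '[[-1,[244,9,-20],0],[-1,[244,9,-20],0],[-1,[244,9,-20],0],[-1,[244,9,-20],0],[-1,[244,9,10],0],[-1,[244,9,40],0],[-1,[244,9,55],0],[-1,[244,9,60],0]]'
python3 -m jog '[[-1,[0,0,3],0],[-1,[0,0,5],0],[-1,[0,0,7],0],[-1,[0,0,9],0]]'
```

```text
shift [243.3  22.5  -1.1] turn -0.001
t 4.8 pos [0.5    0.0109 0.0917] rpy [-3.1402e+00  6.0000e-04 -1.5409e+00] F [-0.9 -0.1 -0.3] w 0.0289 q6 -0.385
t: 5.8
eef_pos: [0.4975, -0.2333, 0.0301]
ee_rot: [3.14, 0.0, -1.54]
force: [-0.8, 0.7, 1.5]
width: 0.0005
gripper_force: 0.0
t: 6.3
eef_pos: [0.4982, -0.2334, 0.0225]
ee_rot: [-3.141, -0.0, -1.541]
force: [-0.6, -0.0, 0.6]
width: 0.0005
gripper_force: 0.0
```

```bash
python3 -m jog '[[-1,[0,0,2],0],[-1,[0,0,3],0],[-1,[0,0,3],0]]' | egrep 'pos|force:'; python3 -m jog '[[-1,[0,0,1],0],[-1,[0,0,2],0],[-1,[0,0,3],0]]' | egrep 'pos|force:'
```

```text
eef_pos: [0.4979, -0.2335, 0.0191]
force: [0.3, 0.2, 0.2]
gripper_force: 0.0
eef_pos: [0.4979, -0.2335, 0.0161]
force: [0.1, -0.5, 0.1]
gripper_force: 0.0
```

```bash
python3 -m jog '[[-1,[0,0,1],0],[-1,[0,0,2],0],[-1,[0,0,2],0]]' | egrep 'pos|force:'; python3 - <<'E'
from station import optics,status
from h import *
a=optics.grab_frame("scene")["color"][285:465,335:535]
cv2.imwrite("pics/n5.png",cv2.resize(cv2.convertScaleAbs(a[:,:,::-1],alpha=1.6),None,fx=3,fy=3,interpolation=cv2.INTER_CUBIC))
s=status.get_state(); p=s["eef_pos"]-[0,0,.014]; print((proj("scene",p)-[335,285])*3,(proj("scene",p+[0,0,.02])-[335,285])*3)
E
```

```text
eef_pos: [0.4979, -0.2335, 0.0141]
force: [-0.4, 0.9, 0.7]
gripper_force: 0.0
[[242.17562749 249.44801504]] [[247.29754084 231.34432115]]
```

View pics/n5.png

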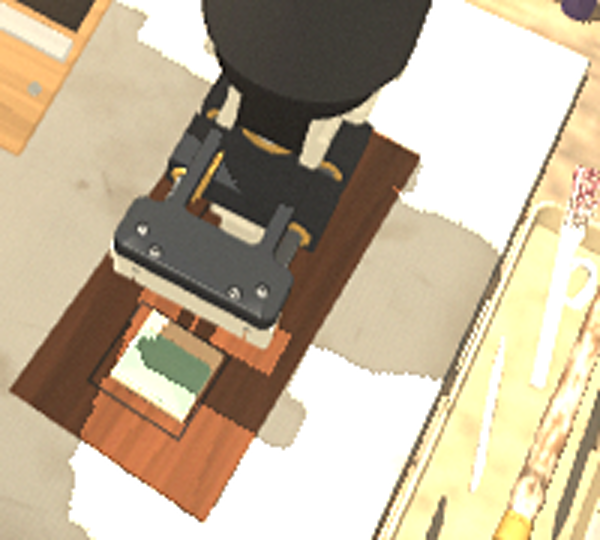

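```bash
for i in 1; do python3 -m jog '[[-1,[0,0,2],0],[-1,[0,0,4],0],[-1,[0,0,4],0]]' | egrep 'pos|force:'; done;  python3 -m jog '[[-1,[0,0,2],0],[-1,[0,0,4],0],[-1,[0,0,4],0]]' | egrep 'pos|force:'
```

```text
eef_pos: [0.4978, -0.2334, 0.0099]
force: [-0.6, -0.3, -0.1]
gripper_force: 0.0
eef_pos: [0.4978, -0.2335, 0.0059]
force: [-0.2, 0.6, 0.5]
gripper_force: 0.0
```

```bash
python3 -m jog '[[-1,[0,0,1.5],0],[-1,[0,0,3],0],[-1,[0,0,3],0]]' | egrep 'pos|force:';  python3 -m jog '[[-1,[0,0,1.5],0],[-1,[0,0,3],0],[-1,[0,0,3],0]]' | egrep 'pos|force:'
```

```text
eef_pos: [0.4978, -0.2335, 0.003]
force: [-0.3, 0.8, 1.0]
gripper_force: 0.0
eef_pos: [0.4978, -0.2335, 0.0]
force: [0.3, -0.1, 0.2]
gripper_force: 0.0
```

```bash
python3 -m jog '[[-1,[0,0,1],0],[-1,[0,0,2],0],[-1,[0,0,2],0]]' | egrep 'pos|force:';python3 -m jog '[[-1,[0,0,1],0],[-1,[0,0,2],0],[-1,[0,0,2],0]]' | egrep 'pos|force:'
```

```text
eef_pos: [0.4979, -0.2334, -0.0019]
force: [0.6, -0.0, 0.0]
gripper_force: 0.0
eef_pos: [0.498, -0.2335, -0.0031]
force: [-2.4, 2.3, 9.2]
gripper_force: 4.3
```

```bash
python3 -m jog '[[-0.1,[0,0,-40],0],[-0.1,[0,0,-80],0],[-0.1,[-120,0,-100],0],[-0.1,[-244,-6,-100],0],[-0.1,[-244,-6,-100],0],[-0.1,[-244,-6,-100],0],[-0.1,[-244,-6,-100],0],[-0.1,[-244,-6,-100],0]]' | grep pos; python3 plan.py .5015 .0115 .048 -1.54
```

```text
eef_pos: [0.4964, 0.0108, 0.0961]
shift [-0.5 -5.1 48.1] turn 0.0
t 10.72 pos [0.4964 0.0108 0.0961] rpy [ 3.1414 -0.     -1.5396] F [ 0.4 -0.9  0.5] w 0.0395 q6 -0.387
```

```bash
python3 -m jog '[[-0.1,[0,-5,10],0],[-0.1,[0,-5,30],0],[-0.1,[0,-5,40],0],[-0.1,[0,-5,44],0],[-0.1,[0,-5,48],0],[-0.1,[0,-5,48],0]]'; python3 -m jog '[[-1,[0,0,0],0],[-1,[0,0,0],0],[-1,[0,0,0],0],[-1,[0,0,0],0]]' 6
```

```text
t: 11.48
eef_pos: [0.5017, 0.0107, 0.0482]
ee_rot: [-3.142, -0.0, -1.541]
force: [-0.5, 1.0, 0.5]
width: 0.0393
gripper_force: 0.0
t: 11.98
eef_pos: [0.5014, 0.0108, 0.0483]
ee_rot: [3.141, 0.0, -1.541]
force: [-3.1, 1.3, 3.9]
width: 0.0243
gripper_force: 5.9
```

```bash
python3 -m jog '[[-1,[0,0,0],-0.15],[-1,[0,0,0],-0.3],[-1,[0,0,0],-0.45],[-1,[0,0,0],-0.6],[-1,[0,0,0],-0.75],[-1,[0,0,0],-0.9],[-1,[0,0,0],-1.05],[-1,[0,0,0],-1.2]]' 10; python3 -c "
from station import status; print(status.get_state()['moment'])"
```

```text
t: 12.98
eef_pos: [0.5043, 0.0123, 0.0488]
ee_rot: [-3.138, -0.004, -0.336]
force: [3.4, 7.4, -2.0]
width: 0.0222
gripper_force: 9.9
[ 2.55780295 -1.32448316 -0.1204057 ]
```

```bash
python3 -m jog '[[-1,[0,0,0],-0.15],[-1,[0,0,0],-0.3],[-1,[0,0,0],-0.45],[-1,[0,0,0],-0.6],[-1,[0,0,0],-0.75],[-1,[0,0,0],-0.9]]' 10; python3 -c "
from station import status; print(status.get_state()['moment'])"
```

```text
t: 13.72
eef_pos: [0.5042, 0.0148, 0.048]
ee_rot: [-3.14, -0.008, 0.564]
force: [0.5, 22.4, -9.1]
width: 0.023
gripper_force: 10.0
[ 8.10084016 -0.17453919 -0.13042046]
```

```bash
python3 -m jog '[[-1,[0,0,0],-0.12],[-1,[0,0,0],-0.24],[-1,[0,0,0],-0.36]]' 10; python3 -c "
from station import status; s=status.get_state();print(s['moment'],s['q'][5])"
```

```text
t: 14.1
eef_pos: [0.5025, 0.0143, 0.0476]
ee_rot: [-3.141, -0.005, 0.922]
force: [-3.8, 20.8, -5.3]
width: 0.0238
gripper_force: 10.2
[ 7.672698    1.28507972 -0.10136389] 2.0800208594947183
```

```bash
python3 -m jog '[[-1,[0,0,0],-0.12],[-1,[0,0,0],-0.24],[-1,[0,0,0],-0.36],[-1,[0,0,0],-0.36]]' 10; python3 -c "
from station import status; s=status.get_state();print(s['moment'],s['q'][5])"
```

```text
t: 14.6
eef_pos: [0.5016, 0.0134, 0.0478]
ee_rot: [-3.141, -0.004, 1.28]
force: [-4.9, 17.8, -1.8]
width: 0.0245
gripper_force: 15.0
[ 6.50744776  1.97905977 -0.35843204] 2.437448551091638
```

```bash
python3 -m jog '[[-1,[0,0,0],-0.1],[-1,[0,0,0],-0.18],[-1,[0,0,0],-0.18]]' 10; python3 -c "
from station import status; s=status.get_state();print(s['moment'],s['q'][5])"
python3 -m jog '[[0,[0,0,0],0],[0,[0,0,0],0],[0,[0,0,-20],0],[0,[0,0,-60],0],[0,[0,0,-120],0],[0,[0,0,-120],0]]'; python3 plan.py .417 -.2334 .168 -.05
```

```text
t: 14.98
eef_pos: [0.5027, 0.0143, 0.0479]
ee_rot: [3.139, -0.006, 1.457]
force: [-3.3, 20.7, -3.6]
width: 0.0279
gripper_force: 40.0
[ 7.64806189  1.20245129 -1.59714099] 2.61522472269427
t: 15.72
eef_pos: [0.5047, 0.0113, 0.1731]
ee_rot: [3.133, -0.003, 1.46]
force: [0.1, -0.3, -0.4]
width: 0.0436
gripper_force: 0.0
shift [-253.   -60.2    3.7] turn 1.51
t 15.72 pos [0.5047 0.0113 0.1731] rpy [ 3.1329 -0.0032  1.4599] F [ 0.1 -0.3 -0.4] w 0.0436 q6 2.616
```

```bash
cat > tiles.py <<'E'
from h import *
from station import optics
def green(n,im):
    hsv=cv2.cvtColor(im,cv2.COLOR_RGB2HSV); m=cv2.inRange(hsv,(38,55,50),(88,255,255))
    k,l,st,c=cv2.connectedComponentsWithStats(m)
    return [(st[i,4],np.round(c[i],1)) for i in range(1,k) if 60<st[i,4]<900]
if __name__=="__main__":
    i0=cv2.imread("pics/top0.png")[:,:,::-1].copy()
    for im in(i0,optics.grab_frame("top")["color"]): print([(a,c.tolist(),np.round(ray("top",c,.0094)[0][:2],4).tolist()) for a,c in green("top",im) if c[0]>240 and c[1]>190])
E
python3 tiles.py
```

```text
[(np.int32(217), [434.4, 259.5], [0.547, -0.2375]), (np.int32(243), [433.8, 321.3], [0.4127, -0.2334])]
[(np.int32(219), [434.3, 259.5], [0.547, -0.2373]), (np.int32(233), [433.3, 303.8], [0.45, -0.2331])]
```

```bash
cat > tyaw.py <<'E'
from h import *
from station import optics
from scipy.optimize import minimize
def tile(im,u,z=.0094):
    # fit 42mm square to tile mask (anything not dark brown board)
    g=im.astype(int); m=((g.max(2)>75)&~((g[:,:,0]-g[:,:,1]>25)&(g[:,:,0]<115))).astype(np.uint8)
    u=np.round(u).astype(int); w=np.zeros_like(m); w[u[1]-16:u[1]+17,u[0]-16:u[0]+17]=1
    k,l=cv2.connectedComponents(m*w); m=(l==l[u[1],u[0]]); v,uu=np.nonzero(m)
    P=ray("top",np.c_[uu,v],z)[:,:2]
    r=cv2.minAreaRect((P*1e3).astype(np.float32)); return m.sum(),np.round(P.mean(0),4),r
if __name__=="__main__":
    i0=cv2.imread("pics/top0.png")[:,:,::-1].copy()
    im=optics.grab_frame("top")["color"]; cv2.imwrite("pics/top1.png",im[:,:,::-1])
    for i,u in((i0,(434,259)),(i0,(434,321)),(im,(434,259)),(im,(433,304))): print(tile(i,np.array(u)))
E
python3 tyaw.py
```

```text
(np.int64(360), array([ 0.5501, -0.2365]), ((550.0767822265625, -236.3444061279297), (43.94135284423828, 42.57373809814453), 87.09545135498047))
(np.int64(382), array([ 0.4163, -0.2332]), ((416.8453674316406, -232.8141326904297), (40.810855865478516, 42.39634704589844), 88.61070251464844))
(np.int64(384), array([ 0.5508, -0.2362]), ((550.5596923828125, -236.69927978515625), (44.09168243408203, 44.954071044921875), 89.07437133789062))
(np.int64(410), array([ 0.4542, -0.2323]), ((454.12445068359375, -232.60565185546875), (43.34212112426758, 43.94344711303711), 89.09876251220703))
```

```bash
python3 plan.py .4542 -.2325 .1 -.03
python3 -m jog '[[0.5,[-248,-22,0],1.49],[0.5,[-248,-22,0],1.49],[0.5,[-248,-22,0],1.49],[0.5,[-248,-22,0],1.49],[0.5,[-248,-22,0],1.49],[0.5,[-248,-22,40],1.49],[0.5,[-248,-22,74],1.49],[0.5,[-248,-22,74],1.49],[0.5,[-248,-22,74],1.49],[0.5,[-248,-22,74],1.49]]' 12 | egrep 'pos|rot|force:'
python3 plan.py .4542 -.2325 -.001 -.03
```

```text
shift [-247.2  -20.3   68.5] turn 1.489
t 15.82 pos [0.5019 0.0108 0.1688] rpy [ 3.140e+00 -1.000e-03  1.459e+00] F [-0.6  0.  -1.3] w 0.044 q6 2.616
eef_pos: [0.452, -0.2333, 0.0938]
ee_rot: [3.142, 0.001, -0.027]
force: [-0.1, 0.7, -0.8]
gripper_force: 0.0
shift [ 2.2 -0.8 94.8] turn 0.003
t 17.07 pos [ 0.452  -0.2333  0.0938] rpy [ 3.1416e+00  6.0000e-04 -2.6900e-02] F [-0.1  0.7 -0.8] w 0.0658 q6 1.634
```

```bash
python3 -m jog '[[0.5,[2,-1,50],0],[0.5,[2,-1,85],0],[0.5,[2,-1,93],0],[0.5,[2,-1,94.5],0],[0.5,[2,-1,94.5],0],[-1,[2,-1,94.5],0],[-1,[2,-1,94.5],0],[-1,[2,-1,94.5],0],[-1,[2,-1,94.5],0],[-1,[2,-1,94.5],0]]' 12
```

```text
t: 18.32
eef_pos: [0.4544, -0.2323, -0.0]
ee_rot: [3.141, -0.0, -0.031]
force: [-0.6, 0.1, 6.2]
width: 0.0418
gripper_force: 12.0
```

```bash
python3 -m jog '[[-1,[0,0,-20],0],[-1,[0,0,-70],0],[-1,[0,0,-130],0],[-1,[0,0,-130],0]]' 15 | egrep 'pos|width'; python3 plan.py .5594 .0825 .13 -.0166
```

```text
eef_pos: [0.4572, -0.233, 0.1344]
width: 0.0415
shift [  92.6 -318.4    4.7] turn -0.013
t 18.82 pos [ 0.4572 -0.233   0.1344] rpy [ 3.1401 -0.0088 -0.0301] F [-0.4  0.2 -1.3] w 0.0415 q6 1.627
```

```bash
python3 -m jog '[[-1,[95,-316,0],-0.01],[-1,[95,-316,0],-0.01],[-1,[95,-316,0],-0.01],[-1,[95,-316,0],-0.01],[-1,[95,-316,0],-0.01],[-1,[95,-316,0],-0.01],[-1,[95,-316,0],-0.01],[-1,[95,-316,0],-0.01],[-1,[95,-316,0],-0.01],[-1,[95,-316,0],-0.01]]' | egrep 'pos|width'; python3 plan.py .5594 .0825 .06 -.0166
```

```text
eef_pos: [0.5587, 0.0797, 0.1298]
width: 0.0415
shift [ 0.6 -2.8 69.8] turn -0.006
t 20.07 pos [0.5587 0.0797 0.1298] rpy [-3.1415e+00 -2.0000e-04 -2.2100e-02] F [-0.2 -0.4 -1.1] w 0.0415 q6 1.06
```

```bash
python3 -m jog '[[-1,[0.6,-4,50],-0.006],[-1,[0.6,-4,67],-0.006],[-1,[0.6,-4,70],-0.006],[-1,[0.6,-4,70],-0.006]]' | egrep 'pos|width'
python3 - <<'E'
from station import optics,status
from h import *
s=status.get_state(); p=s["eef_pos"]; print(p)
o=np.array([225,185]); k=8
a=optics.grab_frame("scene")["color"][o[1]:o[1]+75,o[0]:o[0]+100]
cv2.imwrite("pics/p1.png",cv2.resize(cv2.convertScaleAbs(a[:,:,::-1],alpha=1.5),None,fx=k,fy=k,interpolation=cv2.INTER_CUBIC))
f=lambda P:np.round((proj("scene",P)-o+.5)*k).tolist()
zb=p[2]+.003
print("tile top corners",f([p+[dx,dy,zb+.0064-p[2]] for dx,dy in((.021,.021),(.021,-.021),(-.021,-.021),(-.021,.021))]))
R=Rz(-.0166)@Ry(-np.radians(20))
print("teeth",f(np.array([(x,y,1.8) for x in(21.5,16.5) for y in(95,49,23)])/1e3@R.T+[.5612,.0105,.053]))
E
```

```text
eef_pos: [0.56, 0.0845, 0.0603]
width: 0.0416
[0.5600355  0.08446913 0.06030037]
tile top corners [[395.0, 318.0], [545.0, 391.0], [434.0, 509.0], [282.0, 432.0]]
teeth [[402.0, 338.0], [563.0, 420.0], [657.0, 467.0], [390.0, 355.0], [551.0, 438.0], [645.0, 485.0]]
```

View pics/p1.png

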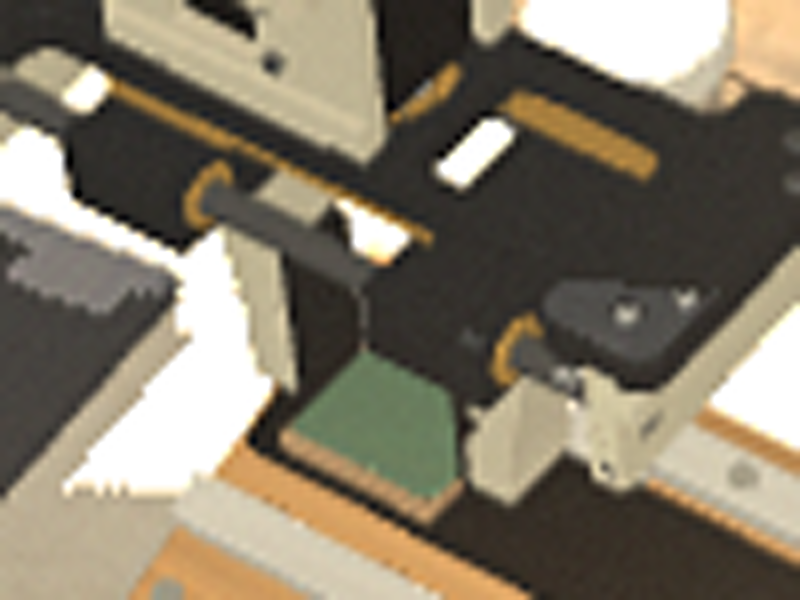

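```bash
python3 -m jog '[[-1,[1,-0.5,1],0],[-1,[1,-0.5,2.5],0],[-1,[1,-0.5,4],0],[-1,[1,-0.5,4],0]]' | egrep 'pos|width|force:';python3 -m jog '[[-1,[0,0,1],0],[-1,[0,0,2],0],[-1,[0,0,2],0]]' | egrep 'pos|width|force:'
```

```text
eef_pos: [0.5606, 0.0851, 0.0556]
force: [-1.2, 0.1, 0.2]
width: 0.0416
gripper_force: 15.0
eef_pos: [0.5606, 0.0851, 0.054]
force: [-3.2, -0.1, 5.8]
width: 0.0414
gripper_force: 15.0
```

```bash
python3 -m jog '[[-1,[0,0,0],0],[-1,[0,0,0],0],[-1,[-0.5,0,2],0],[-1,[-1,0,4],0],[-1,[-1,0,4],0]]' 3| egrep 'pos|width|force:';python3 -m jog '[[0.2,[0,0,0],0],[0.2,[0,0,0],0],[0.2,[0,0,0],0],[0.2,[0,0,-20],0],[0.2,[0,0,-70],0],[0.2,[0,0,-110],0],[0.2,[0,-0,-110],0]]' | egrep 'pos|width|force:'; python3 plan.py .5505 -.2365 .12 -.045
```

```text
eef_pos: [0.5595, 0.0851, 0.0494]
force: [0.2, 0.1, 0.0]
width: 0.0417
gripper_force: 3.0
eef_pos: [0.5616, 0.0859, 0.1634]
force: [0.9, -0.8, -1.3]
width: 0.0525
gripper_force: 0.0
shift [ -6.7 322.6  42.5] turn 0.031
t 23.0 pos [0.5616 0.0859 0.1634] rpy [-3.1389 -0.0063 -0.0144] F [ 0.9 -0.8 -1.3] w 0.0525 q6 1.059
```

```bash
python3 -m jog '[[0.5,[-7,100,0],0.03],[0.5,[-7,180,0],0.03],[0.5,[-7,180,0],0.03],[0.5,[-7,180,0],0.03],[0.5,[-7,180,0],0.03]]' 12| egrep 'pos'
python3 - <<'E'
from tyaw import *; from tiles import green
np.set_printoptions(precision=4,suppress=True)
f=optics.grab_frame("top")["color"]; g=optics.grab_frame("scene")["color"]; cv2.imwrite("pics/top2.png",f[:,:,::-1]);cv2.imwrite("pics/scene2.png",g[:,:,::-1])
for a,c in green("top",f):
    if c[0]>240 and c[1]>190: print(a,c,ray("top",c,.0094)[0][:2],ray("top",c,.056)[0][:2])
print([x for x in green("scene",g) if 220<x[1][0]<450 and 200<x[1][1]<400])
print(tile(f,np.array((434,259))))
E
```

```text
eef_pos: [0.5494, -0.095, 0.1589]
115 [434.8 261.9] [ 0.5417 -0.2382] [ 0.5342 -0.2273]
[(np.int32(166), array([300.6, 208.7])), (np.int32(305), array([274.1, 242.8])), (np.int32(370), array([429.9, 343.4]))]
(np.int64(21), array([ 0.5466, -0.2321]), ((546.88671875, -233.29042053222656), (6.684074401855469, 15.514153480529785), 1.5448123216629028))
```

```bash
python3 - <<'E'
from tyaw import *; from tiles import green
np.set_printoptions(precision=4,suppress=True)
print([x for x in green("scene",cv2.imread("pics/scene0.png")[:,:,::-1].copy()) if 220<x[1][0]<460 and 200<x[1][1]<430])
R=Rz(-.0166)@Ry(-np.radians(20))
for s in(-6,-4,-2,0): print(s,proj("scene",R@(np.array([s+4.2,72,3.2])/1e3)+[.5635,.0135,.0545]))
g=cv2.imread("pics/scene2.png")[205:280,230:330]; cv2.imwrite("pics/p2.png",cv2.resize(cv2.convertScaleAbs(g,alpha=1.5),None,fx=8,fy=8,interpolation=cv2.INTER_CUBIC))
E
```

```text
[(np.int32(191), array([300.9, 208. ])), (np.int32(373), array([429.8, 343.3])), (np.int32(491), array([389.1, 407.9]))]
-6 [[276.9175 239.7934]]
-4 [[277.5182 238.9029]]
-2 [[278.1182 238.0134]]
0 [[278.7176 237.1249]]
```

View pics/p2.png

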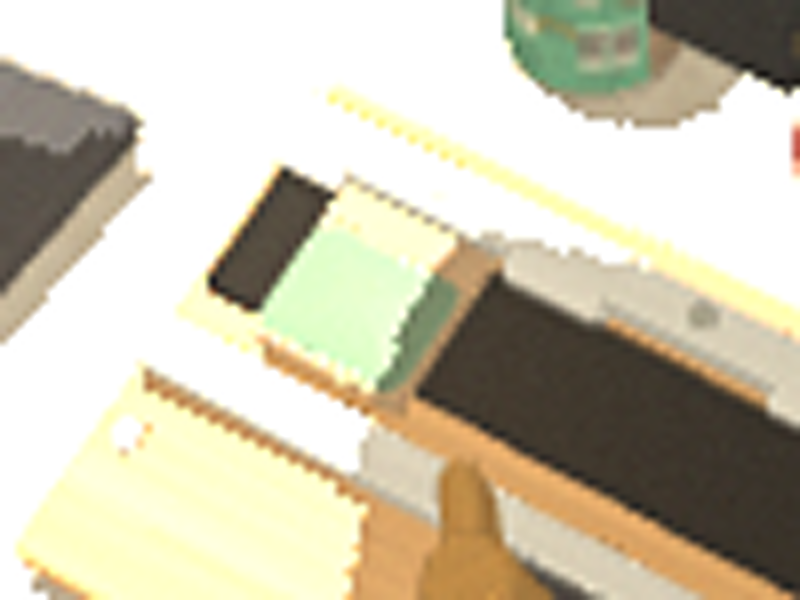

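```bash
python3 plan.py .5503 -.236 .06 -.035
```

```text
shift [  6.8 141.8  99.2] turn -0.009
t 23.73 pos [ 0.5498 -0.094   0.1593] rpy [-3.1416e+00  6.0000e-04 -4.4000e-02] F [-0.2  0.2  0.5] w 0.0656 q6 1.345
```

```bash
python3 -m jog '[[0.5,[7,142,0],-0.01],[0.5,[7,142,20],-0.01],[0.5,[7,142,60],-0.01],[0.5,[7,142,99],-0.01],[0.5,[7,142,99],-0.01],[0.5,[7,142,99],-0.01]]' 12| egrep 'pos'; python3 plan.py .5503 -.236 -.0005 -.035
```

```text
eef_pos: [0.5518, -0.2363, 0.062]
shift [-1.6 -0.3 62.5] turn 0.002
t 24.48 pos [ 0.5518 -0.2363  0.062 ] rpy [ 3.141e+00 -1.300e-03 -3.280e-02] F [0.7 0.5 0.3] w 0.0658 q6 1.617
```

```bash
python3 -m jog '[[0.5,[-1,0,40],0],[0.5,[-1,0,56],0],[0.5,[-1,0,61],0],[0.5,[-1,0,61],0],[-1,[-1,0,61],0],[-1,[-1,0,61],0],[-1,[-1,0,61],0],[-1,[-1,0,61],0],[-1,[-1,0,61],0]]' 15; python3 -m jog '[[-1,[0,0,-20],0],[-1,[0,0,-70],0],[-1,[0,0,-130],0],[-1,[0,0,-130],0],[-1,[0,0,-130],0],[-1,[0,0,-130],0]]' 15 | egrep 'pos|width'; python3 plan.py .5586 -.0585 .13 -.0166
```

```text
t: 25.6
eef_pos: [0.5497, -0.237, 0.0001]
ee_rot: [3.141, -0.001, -0.035]
force: [-1.5, 0.2, 5.0]
width: 0.0412
gripper_force: 15.0
eef_pos: [0.5485, -0.2367, 0.1281]
width: 0.0416
shift [   3.9 -178.5   -1.9] turn -0.018
t 26.35 pos [ 0.5485 -0.2367  0.1281] rpy [-3.1411e+00  2.7000e-03 -3.5100e-02] F [-0.4  0.1 -1.2] w 0.0416 q6 1.617
```

```bash
python3 - <<'E'
from h import *; from station import optics
f=optics.grab_frame("top")["color"]; cv2.imwrite("pics/top3.png",f[:,:,::-1])
i=f[228:270,264:312].astype(int)
for r,p in enumerate(i): print(228+r,''.join('W' if q.min()>140 else ('d' if q.max()<50 else ('G' if q[1]>q[0]+8 else ('t' if q[0]-q[2]>45 else '.'))) for q in p))
for v in(243,246,249):print(v,f[v,270:312,1].tolist())
for v in(233,235):print(v,f[v,264:312,2].tolist())
E
```

```text
228 WWWttttttttttttttttttttttttttttttttttttttttttttt
229 WWWWWWWWWWWWWWWWW.tt.ttttttttttttttttttttttttttt
230 WWWWWWWWWWWWWWWWWWWWWWWWWWWWWWWWWWWWWWWWWWW.....
231 WWtWWWWWWWWWWWWWWWWWWWWWWWWWWWWWWWWWWWWWWWWWWWWW
232 WWtWWWWWWWWWWWWWWWWWWWWWWWWWWWWWWWWWWWWWWWWWWWWW
233 WWWWWWWWWWWWWWWWWWWWWWWWWWWWWWWWWWWWWWWWWWWWWWWW
234 WWtWWWWWWWWWWWWWWWWWWWWWWWWWWWWWWWWWWWWWWWWWWWWW
235 WWWWWWWWWWWWW.............WWWWWWWWWWWWWWWWWWWWWW
236 WWWWWWWWWWWWW..tttttttttttttttttt..WWWWWWWWWWWWW
237 WWWttt........tttttttttttttttttttt..WWWWWWWWWWW.
238 WWWtttddddddd.tttttttttttttttttttt.........WWWW.
239 WWWtttddddddd.tttttttttttttttttttt.ddd..........
240 WWWtttddddddd.tttttttttttttttttttt.ddddddddddddd
241 WWWtttddddddd.tttttttttttttttttttt.ddddddddddddd
242 WWWtttdddddddd.GGGGGGGGGGGGGGG..tt.ddddddddddddd
243 WWWtttddddddddGGGGGGGGGGGGGGGGGGGG.ddddddddddddd
244 WWttttddddddd.GGGGGGGGGGGGGGGGGGGG.ddddddddddddd
245 WWttttddddddddGGGGGGGGGGGGGGGGGGGG.ddddddddddddd
246 WWttttddddddddGGGGGGGGGGGGGGGGGGGG.ddddddddddddd
247 WWWtttddddddddGGGGGGGGGGGGGGGGGGGG.ddddddddddddd
248 WWttttddddddd.GGGGGGGGGGGGGGGGGGGGGd
[... 1490 characters left out ...]
23, 25, 22, 20, 20]
249 [17, 17, 19, 18, 19, 17, 28, 66, 110, 131, 131, 128, 129, 131, 130, 129, 130, 129, 129, 127, 131, 127, 127, 127, 126, 129, 138, 130, 58, 18, 20, 21, 21, 21, 23, 20, 20, 18, 19, 22, 22, 19]
233 [162, 159, 142, 144, 190, 197, 195, 195, 195, 194, 195, 193, 195, 197, 198, 199, 196, 197, 195, 196, 196, 195, 190, 171, 157, 162, 176, 190, 193, 192, 193, 192, 194, 194, 193, 192, 192, 193, 193, 193, 193, 194, 193, 194, 194, 195, 196, 196]
235 [162, 159, 144, 149, 192, 202, 202, 201, 201, 200, 200, 199, 180, 135, 102, 98, 99, 100, 101, 108, 117, 124, 127, 129, 129, 137, 156, 179, 187, 184, 177, 175, 177, 179, 181, 189, 197, 200, 198, 197, 199, 196, 196, 195, 197, 197, 194, 187]
```

```bash
python3 plan.py .5582 -.0595 .0605 -.0166; python3 -m jog '[[-1,[4,-178,0],-0.02],[-1,[4,-178,0],-0.02],[-1,[4,-178,0],-0.02],[-1,[4,-178,0],-0.02],[-1,[4,-178,30],-0.02],[-1,[4,-178,58],-0.02],[-1,[4,-178,58],-0.02],[-1,[4,-178,58],-0.02],[-1,[4,-178,58],-0.02]]' | egrep 'pos|rot|width'; python3 plan.py .5582 -.0595 .0555 -.0166
```

```text
shift [   3.6 -177.5   67.6] turn -0.018
t 26.4 pos [ 0.5486 -0.2368  0.1281] rpy [-3.1413e+00  2.8000e-03 -3.5000e-02] F [ 0.  -0.1  0.6] w 0.0412 q6 1.617
eef_pos: [0.5605, -0.0593, 0.0728]
ee_rot: [-3.141, -0.002, -0.015]
width: 0.0418
shift [-2.3  0.2 17.3] turn 0.002
t 27.52 pos [ 0.5605 -0.0593  0.0728] rpy [-3.1414e+00 -1.7000e-03 -1.4900e-02] F [-0.3  0.  -0.3] w 0.0418 q6 1.314
```

```bash
python3 -m jog '[[-1,[-2,0,8],0],[-1,[-2,0,13],0],[-1,[-2,0,15],0],[-1,[-2,0,15],0]]' | egrep 'pos|width|force:';python3 -m jog '[[-1,[0,0,1],0],[-1,[0,0,2],0],[-1,[0,0,2],0]]' | egrep 'pos|width|force:'
```

```text
eef_pos: [0.5575, -0.0591, 0.0568]
force: [-2.5, 0.6, 4.3]
width: 0.0418
gripper_force: 15.0
eef_pos: [0.5577, -0.0592, 0.0549]
force: [-2.9, 0.2, 5.5]
width: 0.0413
gripper_force: 15.0
```

```bash
python3 -m jog '[[-1,[0,0,0],0],[-1,[0,0,0],0],[-1,[-0.3,0,2],0],[-1,[-0.7,0,4.5],0],[-1,[-0.7,0,4.5],0]]' 3| egrep 'pos|width|force:';python3 -m jog '[[0.2,[0,0,0],0],[0.2,[0,0,0],0],[0.2,[0,0,0],0],[0.2,[0,0,-20],0],[0.2,[0,0,-70],0],[0.2,[0,0,-110],0],[0.2,[0,120,-110],0],[0.2,[0,180,-110],0],[0.2,[0,180,-110],0],[0.2,[0,180,-110],0]]' | egrep 'pos|width|force:'
cat > asc.py <<'E'
from h import *; from station import optics
import sys
u0,u1=map(int,sys.argv[1:3])
f=optics.grab_frame("top")["color"]; cv2.imwrite("pics/topx.png",f[:,:,::-1])
i=f[228:270,u0:u1].astype(int)
for r,p in enumerate(i): print(228+r,''.join('W' if q.min()>140 else ('d' if q.max()<50 else ('G' if q[1]>q[0]+8 else ('t' if q[0]-q[2]>45 else '.'))) for q in p))
for v in(243,246,249):print(v,f[v,u0:u1,1].tolist())
E
python3 asc.py 340 378
```

```text
eef_pos: [0.5566, -0.0592, 0.0497]
force: [0.5, -0.9, -0.2]
width: 0.0417
gripper_force: 3.0
eef_pos: [0.5536, -0.2425, 0.1598]
force: [0.4, 1.1, 0.3]
width: 0.0526
gripper_force: 0.0
228 ......................................
229 ......................................
230 ......................................
231 ......................................
232 ......................................
233 ......................................
234 ......................................
235 ......................................
236 ......................................
237 ......................................
238 ......................................
239 ......................................
240 ......................................
241 ......................................
242 ......................................
243 ......................................
244 ......................................
245 ......................................
246 ......................................
247 ......................................
248 ......................................
249 .........
[... 660 characters left out ...]
..............
265 ......................................
266 ......................................
267 ......................................
268 ......................................
269 ......................................
243 [47, 48, 49, 51, 50, 49, 51, 50, 52, 51, 51, 52, 52, 51, 53, 52, 52, 50, 53, 52, 54, 49, 51, 52, 52, 51, 51, 50, 53, 53, 51, 51, 53, 51, 52, 52, 50, 53]
246 [48, 49, 47, 51, 50, 50, 49, 52, 52, 52, 52, 53, 52, 51, 52, 52, 51, 52, 54, 51, 52, 51, 52, 52, 52, 49, 50, 52, 53, 53, 52, 52, 50, 49, 52, 52, 54, 53]
249 [50, 49, 49, 50, 50, 49, 53, 51, 49, 52, 49, 52, 49, 52, 51, 52, 51, 52, 51, 51, 51, 50, 51, 52, 51, 52, 51, 52, 51, 51, 51, 51, 50, 50, 54, 51, 52, 55]
```

```bash
python3 plan.py .44 .12 .16 .7
python3 -m jog '[[0,[-115,-361,0],-0.71],[0,[-115,-361,0],-0.71],[0,[-115,-361,0],-0.71],[0,[-115,-361,0],-0.71],[0,[-115,-361,0],-0.71],[0,[-115,-361,0],-0.71],[0,[-115,-361,0],-0.71],[0,[-115,-361,0],-0.71],[0,[-115,-361,0],-0.71]]' | egrep pos; python3 asc.py 340 378
```

```text
shift [-1.203e+02 -3.587e+02 -1.000e-01] turn -0.718
t 30.32 pos [ 0.5537 -0.2409  0.1597] rpy [-3.1415e+00  6.0000e-04 -1.8200e-02] F [-0.3  0.4 -0. ] w 0.0525 q6 1.64
eef_pos: [0.4447, 0.1229, 0.1601]
228 tttttttttttttttttttttttttttttttttttttt
229 tttttttttttttttttttttttttttttttttttttt
230 tttttttttttttttttttttttttttttttttttttt
231 tttttttttttttttttttttttttttttttttttttt
232 WWWWWWWWWWWWWW.........ttttttttttttttt
233 WWWWWWWWWWWWWWWWWWWWWWWWWWWWWWWWWWWWW.
234 WWWWWWWWWWWWWWWWWWWWWWWWWWWWWWWWWWWWWW
235 WWWWWWWWWWWWWWWW..WWWWWWWWWWWWWWWWWWWW
236 WWWWWWWWWWWWWWWW..WWWWWWWWWWWWWWWWWWWW
237 WWWWWWWWWWWWWWWWWWWWWWWWWWWWWWWWWWWWW.
238 WWWWWW.tt...........t....t.WWWWWWWWWW.
239 WWWWW..tttttttttttttttttttttWWWWWWWWW.
240 ......ttttttttttttttttttttt.WWWWWWWWW.
241 ddddddttttttttttttttttttttt.........tt
242 ddddddtttttttttttttttttttttddddddddttt
243 ddddddtttttttttttttttttttttddddddddttt
244 ddddddttt.tttttttttttttttttddddddddttt
245 dddddd..GGGGGGGGGGGGGGGG...ddddddd.ttt
246 ddddddGGGGGGGGGGGGGGGGGGGG.ddddddd.ttt
247 ddddddGGGGGGGGGGGGGGGGGGGG.ddddddd.ttt
248 ddddddGGGGGGGGGGGGGGGGGGGGddddddd
[... 742 characters left out ...]
ttttWWWWWWWWWWWWWWWWWWWWWWWWWWWWWWW..
267 ttttttttttttttttttttttttttttttWWWWWt..
268 ttttttttttttttttttttttttttttttttttttt.
269 ttttttttttttttttttttttttttttttttttttt.
243 [17, 17, 19, 17, 14, 29, 84, 134, 139, 135, 133, 134, 133, 131, 130, 129, 131, 131, 128, 129, 126, 125, 126, 131, 132, 118, 78, 30, 13, 13, 13, 13, 13, 12, 30, 91, 139, 118]
246 [19, 19, 19, 15, 15, 34, 80, 120, 124, 123, 125, 126, 124, 126, 126, 125, 123, 124, 125, 125, 124, 123, 123, 121, 119, 102, 52, 17, 18, 14, 20, 17, 16, 14, 39, 100, 144, 119]
249 [18, 17, 20, 16, 17, 28, 74, 114, 120, 117, 115, 116, 118, 119, 119, 117, 119, 119, 117, 117, 115, 115, 113, 116, 112, 94, 43, 16, 16, 17, 17, 19, 18, 15, 38, 92, 130, 106]
```

```bash
python3 plan.py .502 .014 .12 .7
python3 -m jog '[[-0.1,[-22,123,0],0],[-0.1,[-22,123,0],0],[-0.1,[-22,123,0],0],[-0.1,[-22,123,30],0],[-0.1,[-22,123,50],0],[-0.1,[-22,123,50],0],[-0.1,[-22,123,50],0]]' | egrep pos; python3 plan.py .502 .014 .048 .7
```

```text
shift [-25.5 120.1  40.1] turn -0.006
t 31.5 pos [0.4448 0.1226 0.1601] rpy [3.1416e+00 3.0000e-04 6.9370e-01] F [ 0.5  0.8 -0.1] w 0.0439 q6 1.567
eef_pos: [0.5071, 0.0148, 0.1109]
shift [-4.5 -2.6 62.9] turn -0.005
t 32.38 pos [0.5071 0.0148 0.1109] rpy [ 3.1411e+00 -6.0000e-04  6.9490e-01] F [0.1 0.5 0.6] w 0.0394 q6 1.848
```

```bash
python3 -m jog '[[-0.1,[-4.5,-2.5,20],0],[-0.1,[-4.5,-2.5,40],0],[-0.1,[-4.5,-2.5,55],0],[-0.1,[-4.5,-2.5,60],0],[-0.1,[-4.5,-2.5,63],0],[-0.1,[-4.5,-2.5,63],0]]' | egrep 'pos|force:'; python3 -m jog '[[-1,[0,0,0],0],[-1,[0,0,0],0],[-1,[0,0,0],0],[-1,[0,0,0],0]]' 6
```

```text
eef_pos: [0.5018, 0.0142, 0.0475]
force: [-0.4, 0.5, -0.5]
gripper_force: 0.0
t: 33.62
eef_pos: [0.5017, 0.0142, 0.0474]
ee_rot: [3.141, -0.0, 0.695]
force: [-1.1, -0.1, 3.1]
width: 0.0231
gripper_force: 5.9
```

```bash
python3 -m jog '[[-1,[0,0,0],0.15],[-1,[0,0,0],0.3],[-1,[0,0,0],0.45],[-1,[0,0,0],0.6],[-1,[0,0,0],0.75],[-1,[0,0,0],0.9],[-1,[0,0,0],1.05],[-1,[0,0,0],1.2],[-1,[0,0,0],1.35],[-1,[0,0,0],1.5],[-1,[0,0,0],1.65],[-1,[0,0,0],1.8]]' 10; python3 -c "
from station import status; s=status.get_state();print(s['moment'],s['q'][5])"; python3 -m jog '[[-1,[0,0,0],0.15],[-1,[0,0,0],0.3],[-1,[0,0,0],0.45],[-1,[0,0,0],0.6]]' 10; python3 -c "
from station import status; s=status.get_state();print(s['moment'],s['q'][5])"
```

```text
t: 35.12
eef_pos: [0.5014, 0.0137, 0.0475]
ee_rot: [3.141, -0.0, -1.109]
force: [-2.6, -1.8, 5.2]
width: 0.0237
gripper_force: 11.6
[-0.32713525  0.45083336  0.16281729] 0.04101883912362187
t: 35.62
eef_pos: [0.5013, 0.0137, 0.0476]
ee_rot: [3.141, -0.001, -1.709]
force: [-2.9, -0.6, 5.9]
width: 0.0241
gripper_force: 11.6
[-0.25176352  0.78353947  0.10006946] -0.5590356879306536
```

```bash
python3 -m jog '[[-1,[0,0,0],0.12],[-1,[0,0,0],0.24],[-1,[0,0,0],0.36],[-1,[0,0,0],0.36]]' 10|grep -v rot; python3 -c "
from station import status; s=status.get_state();print(s['moment'],s['q'][5])"; python3 -m jog '[[-1,[0,0,0],0.1],[-1,[0,0,0],0.2],[-1,[0,0,0],0.2]]' 10|grep -v rot; python3 -c "
from station import status; s=status.get_state();print(s['moment'],s['q'][5])"
```

```text
t: 36.12
eef_pos: [0.5013, 0.0138, 0.0476]
force: [-2.1, -1.1, 7.2]
width: 0.0238
gripper_force: 10.4
[-0.02207385  0.8730874  -0.01241181] -0.915961434200672
t: 36.5
eef_pos: [0.5014, 0.0139, 0.0475]
force: [-2.6, 0.6, 6.6]
width: 0.0236
gripper_force: 10.3
[0.0901202  0.70685077 0.09798637] -1.1137461934672768
```

```bash
python3 -m jog '[[-1,[0,0,0],0.1],[-1,[0,0,0],0.2],[-1,[0,0,0],0.2]]' 10|grep -v rot; python3 -c "
from station import status; s=status.get_state();print(s['moment'],s['q'][5])"; python3 -m jog '[[-1,[0,0,0],0.1],[-1,[0,0,0],0.2],[-1,[0,0,0],0.2]]' 10|grep -v rot; python3 -c "
from station import status; s=status.get_state();print(s['moment'],s['q'][5])"
```

```text
t: 36.88
eef_pos: [0.5004, 0.0133, 0.0473]
force: [-4.6, -1.1, 7.1]
width: 0.0234
gripper_force: 15.4
[-0.65021311  1.41526832  0.44066229] -1.3129289385760003
t: 37.25
eef_pos: [0.4999, 0.013, 0.0473]
force: [-6.7, -3.1, 10.2]
width: 0.0284
gripper_force: 35.0
[-0.96884292  2.04897192  1.40843378] -1.511606262264354
```

```bash
python3 -m jog '[[-0.1,[0,0,0],-0.1],[-0.1,[0,0,0],-0.1],[-0.1,[0,0,-15],-0.1],[0,[0,0,-60],-0.1],[0.4,[0,0,-120],-0.1],[0.6,[0,0,-180],-0.1],[0.6,[0,0,-180],-0.1],[0.6,[0,0,-180],-0.1]]' 30|egrep 'pos|rot'; python3 plan.py .5535 .2365 .23 -3.04
```

```text
eef_pos: [0.5013, 0.0141, 0.2279]
ee_rot: [3.141, 0.001, -2.566]
shift [-164.9  158.1   -1.8] turn 0.474
t 38.25 pos [0.5013 0.0141 0.2279] rpy [ 3.1414e+00  1.4000e-03 -2.5657e+00] F [ 0.1  0.3 -0.3] w 0.0698 q6 -1.415
```

```bash
python3 -m jog '[[0.6,[-165,158,-5],0.47],[0.6,[-165,158,-5],0.47],[0.6,[-165,158,-5],0.47],[0.6,[-165,158,-5],0.47],[0.6,[-165,158,-5],0.47],[0.6,[-165,158,-5],0.47],[0.6,[-165,158,-5],0.47],[0.6,[-165,158,-5],0.47]]' 30|egrep 'pos|rot'; python3 asc.py 340 378 | sed -n '8,40p'; python3 plan.py .5535 .2365 .114 -3.04
python3 - <<'E'
from station import optics; import cv2
g=optics.grab_frame("scene")["color"][:,:,::-1]; cv2.imwrite("pics/scene4.png",g)
a=g[140:240,170:290]; cv2.imwrite("pics/f1.png",cv2.resize(cv2.convertScaleAbs(a,alpha=1.3),None,fx=6,fy=6,interpolation=cv2.INTER_CUBIC))
E
```

```text
eef_pos: [0.5536, 0.2355, 0.2324]
ee_rot: [3.141, 0.0, -3.036]
235 WWWWWWWWWWWWWWWW..WWWWWWWWWWWWWWWWWWWW
236 WWWWWWWWWWWWWWWW..WWWWWWWWWWWWWWWWWWWW
237 WWWWWWWWWWWWWWWWWWWWWWWWWWWWWWWWWWWWW.
238 WWWWWW.tt..................WWWWWWWWWW.
239 WWWWW.ttttttttttttttttttttttWWWWWWWWW.
240 ......ttttttttttttttttttttt.WWWWWWWWW.
241 ddddddttttttttttttttttttttt.........tt
242 ddddddtttttttttttttttttttttddddddddttt
243 ddddddtttttttttttttttttttttddddddddttt
244 dddddd..GGGGGGGGGGGGGGGG.ttddddddddttt
245 ddddddGGGGGGGGGGGGGGGGGGGG.ddddddd.ttt
246 ddddddGGGGGGGGGGGGGGGGGGGGdddddddd.ttt
247 ddddddGGGGGGGGGGGGGGGGGGGGdddddddd.ttt
248 ddddddGGGGGGGGGGGGGGGGGGGGdddddddd.ttt
249 ddddddGGGGGGGGGGGGGGGGGGGGdddddddd.ttt
250 ddddddGGGGGGGGGGGGGGGGGGGGdddddddd.ttt
251 dddddd.GGGGGGGGGGGGGGGGGGGdddddddd.ttt
252 ddddd..GGGGGGGGGGGGGGGGGGGdddddddd.ttt
253 ddddd..GGGGGGGGGGGGGGGGGGGdddddddd.ttt
254 ttttt..GGGGGGGGGGGGGGGGGGGdddddddd.ttt
255 tttttt.GGGGGGGGGGGGGGGGGG.ttttt...tttt
256 tttttttGGGGGGGGGGGGGGGGGGttttttttttttt
257 tttttttt...........GGGG..ttttttttttttt
258 WWWWWW.........ttttttttttttttttttttttt
259 WWWWWWWWWWWWWWWWWWWWWWWWWWWWWWWW...tt.
260 WWWWWWWWWWWWWWWWWWWWWWWWWWWWWWWWWWWW..
261 WWWWWWWWWWWWWWWWWWWWWWWWWWWWWWWWWWWW..
262 WWWWWWWWWWWWWWWWWWWWWWWWWWWWWWWWWWWW..
263 WWWWWWWWWWWWWWWWWWWWWWWWWWWWWWWWWWWW..
264 ttttttttttttttttttt......WWWWWWWWWW...
265 ttttttttttttttttttttttttttttttttttttt.
266 ttttttttttttttttttttttttttttttttttttt.
267 ttttttttttttttttttttttttttttttttttttt.
shift [1.000e-01 8.000e-01 1.185e+02] turn 0.004
t 39.3 pos [0.5537 0.2356 0.2325] rpy [ 3.1413e+00  3.0000e-04 -3.0358e+00] F [-0.6 -1.2 -0. ] w 0.0699 q6 -2.192
```

```bash
python3 -m jog '[[0.6,[0,1,50],0],[0.6,[0,1,90],0],[0.6,[0,1,110],0],[0.6,[0,1,118],0],[0.6,[0,1,118],0],[0.6,[0,1,118],0]]' 5|egrep 'pos|force'; python3 -m jog '[[-1,[0,0,0],0],[-1,[0,0,0],0],[-1,[0,0,0],0],[-1,[0,0,0],0],[-1,[0,0,0],0]]' 5
```

```text
eef_pos: [0.5542, 0.2378, 0.1154]
force: [-0.4, -0.2, 0.3]
gripper_force: 0.0
t: 40.72
eef_pos: [0.5536, 0.2374, 0.1142]
ee_rot: [-3.141, 0.0, -3.035]
force: [0.1, 0.3, 0.3]
width: 0.0305
gripper_force: 5.0
```

```bash
python3 -m jog '[[-1,[0,0,0],0],[-1,[0,0,0],0],[-1,[0,0,-5],0],[-1,[0,0,-15],0],[-1,[0,0,-25],0],[-1,[0,0,-40],0],[-1,[0,0,-55],0],[-1,[0,0,-70],0],[-1,[0,0,-85],0],[-1,[0,0,-100],0],[-1,[0,0,-115],0],[-1,[0,0,-130],0],[-1,[0,0,-130],0],[-1,[0,0,-130],0]]' 45
```

```text
t: 42.48
eef_pos: [0.5533, 0.2374, 0.2437]
ee_rot: [-3.142, -0.001, -3.035]
force: [0.2, -0.2, -1.3]
width: 0.0299
gripper_force: 45.0
```

```bash
python3 plan.py .5242 .0859 .1996 -3.158;  python3 -m jog '[[-1,[30,-60,-5],0.12],[-1,[45,-120,-5],0.12],[-1,[45,-149,-5],0.12],[-1,[45,-149,10],0.12],[-1,[45,-149,30],0.12],[-1,[45,-149,44],0.12],[-1,[45,-149,44],0.12],[-1,[45,-149,44],0.12]]' 45; python3 plan.py .5242 .0859 .1996 -3.158
```

```text
shift [  45.  -147.6   44.1] turn 0.123
t 42.48 pos [0.5533 0.2374 0.2437] rpy [-3.1415e+00 -7.0000e-04 -3.0349e+00] F [ 0.2 -0.2 -1.3] w 0.0299 q6 -2.193
t: 43.48
eef_pos: [0.5251, 0.0849, 0.2005]
ee_rot: [-3.141, 0.0, 3.129]
force: [1.1, -0.9, -0.4]
width: 0.0298
gripper_force: 45.0
shift [0.9 1.  0.9] turn 0.004
t 43.48 pos [0.5251 0.0849 0.2005] rpy [-3.1414e+00  4.0000e-04  3.1291e+00] F [ 1.1 -0.9 -0.4] w 0.0298 q6 -2.113
```

Good. A look to verify the reader's aim (last allowed view), then hold for over two seconds.

```bash
python3 -m jog '[[-1,[1,1,1],0],[-1,[1,1,1],0],[-1,[1,1,1],0],[-1,[1,1,1],0]]'|egrep 'pos|rot'; python3 - <<'E'
from station import optics,status
from h import *
g=optics.grab_frame("scene")["color"][:,:,::-1]; o=np.array([215,150]);k=6
cv2.imwrite("pics/f2.png",cv2.resize(cv2.convertScaleAbs(g[o[1]:o[1]+100,o[0]:o[0]+130],alpha=1.5),None,fx=k,fy=k,interpolation=cv2.INTER_CUBIC))
s=status.get_state(); G=s["eef_pos"]+[0,0,.0248]; R=Rz(s["ee_rot"][2]+np.pi)
f=lambda P:np.round((proj("scene",P)-o+.5)*k).tolist()
L=G+R@[.0171,0,-.111]; print("lens",L,f(L),"collar",f(G+[0,0,-.034]),"cap top",f(G+[0,0,.032]),"aim",f(L+R@[.342*.06,0,-.94*.06]))
E
```

```text
eef_pos: [0.5238, 0.0855, 0.1993]
ee_rot: [3.141, 0.0, 3.128]
lens [0.54084792 0.08530535 0.11305263] [[317.0, 457.0]] collar [[251.0, 294.0]] cap top [[223.0, 98.0]] aim [[375.0, 544.0]]
```

View pics/f2.png

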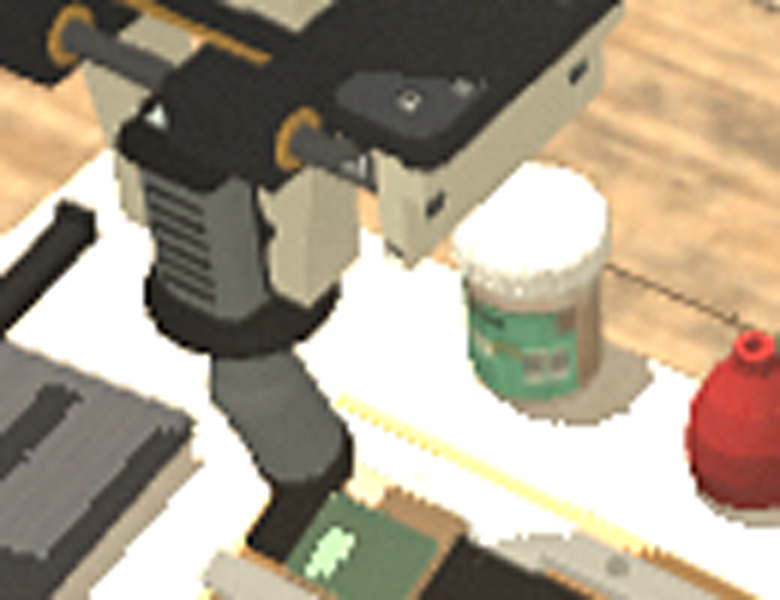

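```bash
python3 -m jog '[[-1,[0,0,0],0],[-1,[0,0,0],0],[-1,[0,0,0],0],[-1,[0,0,0],0],[-1,[0,0,0],0],[-1,[0,0,0],0],[-1,[0,0,0],0],[-1,[0,0,0],0],[-1,[0,0,0],0],[-1,[0,0,0],0],[-1,[0,0,0],0],[-1,[0,0,0],0],[-1,[0,0,0],0],[-1,[0,0,0],0],[-1,[0,0,0],0],[-1,[0,0,0],0],[-1,[0,0,0],0],[-1,[0,0,0],0],[-1,[0,0,0],0],[-1,[0,0,0],0]]'; python3 plan.py .5218 -.0585 .1996 3.125
```

```text
t: 46.52
eef_pos: [0.5237, 0.0855, 0.1991]
ee_rot: [-3.142, -0.0, 3.128]
force: [0.0, -0.7, -1.6]
width: 0.0302
gripper_force: 45.0
shift [   0.  -144.    -0.5] turn 0.003
t 46.52 pos [0.5237 0.0855 0.1991] rpy [-3.1416 -0.      3.1284] F [ 0.  -0.7 -1.6] w 0.0302 q6 -2.116
```

```bash
python3 -m jog '[[-1,[0,-40,-10],0],[-1,[0,-90,-10],0],[-1,[0,-130,-5],0],[-1,[0,-142.5,0],0],[-1,[0,-142.5,0],0],[-1,[0,-142.5,0],0],[-1,[0,-142.5,0],0]]'; python3 plan.py .522 -.057 .1993 3.125
```

```text
t: 47.4
eef_pos: [0.5221, -0.0561, 0.1993]
ee_rot: [3.141, 0.0, 3.13]
force: [-0.7, 0.9, -1.4]
width: 0.0301
gripper_force: 45.0
shift [ 0.1 -0.9  0. ] turn 0.005
t 47.4 pos [ 0.5221 -0.0561  0.1993] rpy [3.1415e+00 3.0000e-04 3.1296e+00] F [-0.7  0.9 -1.4] w 0.0301 q6 -1.85
```

```bash
python3 -m jog '[[-1,[0,-0.7,0],0],[-1,[0,-0.7,0],0],[-1,[0,-0.7,0],0],[-1,[0,-0.7,0],0],[-1,[0,-0.7,0],0],[-1,[0,-0.7,0],0],[-1,[0,-0.7,0],0],[-1,[0,-0.7,0],0],[-1,[0,-0.7,0],0],[-1,[0,-0.7,0],0],[-1,[0,-0.7,0],0],[-1,[0,-0.7,0],0],[-1,[0,-0.7,0],0],[-1,[0,-0.7,0],0],[-1,[0,-0.7,0],0],[-1,[0,-0.7,0],0],[-1,[0,-0.7,0],0],[-1,[0,-0.7,0],0],[-1,[0,-0.7,0],0],[-1,[0,-0.7,0],0]]'; python3 -m jog '[[-1,[0,-0.7,0],0],[-1,[0,-0.7,0],0],[-1,[0,-0.7,-20],0],[-1,[0,-0.7,-45],0],[-1,[0,-0.7,-45],0]]' | egrep 'pos|width'; python3 plan.py .5535 .2374 .244 -3.035
```

```text
t: 49.9
eef_pos: [0.5218, -0.0577, 0.1992]
ee_rot: [-3.142, -0.0, 3.128]
force: [-0.6, 0.1, -1.7]
width: 0.0297
gripper_force: 45.0
eef_pos: [0.523, -0.0583, 0.246]
width: 0.0298
shift [-26.7 296.    2.2] turn -0.12
t 50.52 pos [ 0.523  -0.0583  0.246 ] rpy [3.1411 0.0037 3.1286] F [ 0.2 -0.3 -1.8] w 0.0298 q6 -1.847
```

```bash
python3 -m jog '[[-1,[-28,295,0],-0.12],[-1,[-28,295,0],-0.12],[-1,[-28,295,0],-0.12],[-1,[-28,295,0],-0.12],[-1,[-28,295,0],-0.12],[-1,[-28,295,0],-0.12],[-1,[-28,295,0],-0.12],[-1,[-28,295,0],-0.12],[-1,[-28,295,0],-0.12],[-1,[-28,295,0],-0.12]]' | egrep 'pos|width|rot'; python3 plan.py .5535 .2374 .244 -3.035
```

```text
eef_pos: [0.5538, 0.2356, 0.2444]
ee_rot: [3.141, 0.0, -3.036]
width: 0.03
shift [0.1 1.8 0.4] turn -0.001
t 51.77 pos [0.5538 0.2356 0.2444] rpy [ 3.1413e+00  4.0000e-04 -3.0357e+00] F [ 0.3  0.1 -2.6] w 0.03 q6 -2.191
```

```bash
python3 -m jog '[[-1,[0,2,0],0],[-1,[0,2,15],0],[-1,[0,2,30],0],[-1,[0,2,45],0],[-1,[0,2,60],0],[-1,[0,2,75],0],[-1,[0,2,90],0],[-1,[0,2,105],0],[-1,[0,2,115],0],[-1,[0,2,122],0],[-1,[0,2,122],0]]' | egrep 'pos|width|force:'; python3 plan.py .5535 .2374 .1142 -3.035
```

```text
eef_pos: [0.5533, 0.2385, 0.1216]
force: [0.1, 0.5, -1.2]
width: 0.0294
gripper_force: 45.0
shift [-0.1 -1.1  7.4] turn 0.0
t 53.15 pos [0.5533 0.2385 0.1216] rpy [-3.1415e+00 -6.0000e-04 -3.0346e+00] F [ 0.1  0.5 -1.2] w 0.0294 q6 -2.194
```

```bash
python3 -m jog '[[-1,[0,-0.8,2],0],[-1,[0,-0.8,4],0],[-1,[0,-0.8,5.5],0],[-1,[0,-0.8,6.5],0],[-1,[0,-0.8,7],0],[-1,[0,-0.8,7],0]]' | egrep 'pos|width|force:'
```

```text
eef_pos: [0.5536, 0.2374, 0.1152]
force: [-0.2, 0.2, -1.6]
width: 0.0299
gripper_force: 45.0
```

```bash
python3 -m jog '[[-1,[0,0,0.5],0],[-1,[0,0,1.2],0],[-1,[0,0,1.2],0]]' | egrep 'pos|width|force:'; python3 -m jog '[[-1,[0,0,0.5],0],[-1,[0,0,1],0],[-1,[0,0,1],0]]' | egrep 'pos|width|force:'
```

```text
eef_pos: [0.5537, 0.2375, 0.1141]
force: [-0.2, 0.4, 0.1]
width: 0.0298
gripper_force: 45.0
eef_pos: [0.5537, 0.2375, 0.1141]
force: [-3.3, -0.8, 8.6]
width: 0.0298
gripper_force: 45.0
```

```bash
python3 -m jog '[[-1,[0,0,-0.7],0],[-1,[0,0,-0.7],0],[-0.2,[0,0,-0.7],0],[0.3,[0,0,-0.7],0],[0.6,[0,0,-0.7],0],[0.6,[0,0,-0.7],0],[0.6,[0,0,-0.7],0],[0.6,[0,0,-30],0],[0.6,[0,0,-80],0],[0.6,[0,0,-130],0],[0.6,[0,0,-130],0],[0.6,[250,0,-130],0],[0.6,[250,0,-130],0],[0.6,[250,0,-130],0],[0.6,[250,0,-130],0],[0.6,[250,0,-130],0]]' 5 | egrep 'pos|width|force:'
python3 - <<'E'
from h import *; from station import optics
for n,b in(("scene",(150,240,178,250)),("top",(220,285,190,265))):
    a=cv2.imread(f"pics/{n}0.png").astype(int); g=optics.grab_frame(n)["color"][:,:,::-1].astype(int); cv2.imwrite(f"pics/{n}9.png",g.astype(np.uint8))
    d=np.abs(a-g).max(2)[b[0]:b[1],b[2]:b[3]]; print(n,(d>60).sum(),np.argwhere(d>60).mean(0) if (d>60).any() else "")
    if n=="scene":
        for r in d[::3,::2]: print(''.join('#' if v>60 else ('+' if v>30 else '.') for v in r))
E
sed -i 's/f=optics.*/f=cv2.imread("pics\/top9.png")[:,:,::-1].copy()/;s/cv2.imwrite/0 and cv2.imwrite/' asc.py; python3 asc.py 264 380
```

```text
eef_pos: [0.3019, 0.2102, 0.2432]
force: [0.5, 1.0, 0.4]
width: 0.0702
gripper_force: 0.0
scene 87 [23.56321839 24.11494253]
....................................
....................................
...........++.......................
.........##.........................
.........+.....#....................
......##.....#...#..................
....+.......#....#..................
..........+...+..+..................
..................+.................
...........+......#.................
......#...........+.................
...................+................
.......+............+...............
.......#.............+..............
....................................
....................................
....................................
...............+....................
....................+...............
.....................#..............
....................................
......................++............
....................................
....................................
....................................
....................................
.............
[... 6087 characters left out ...]
7, 15, 12, 16, 14, 15, 11, 28, 73, 106, 111, 106, 111, 111, 111, 112, 111, 111, 111, 110, 111, 110, 110, 109, 105, 104, 101, 85, 45, 15, 14, 16, 16, 17, 14, 15, 34, 90, 130, 107, 71, 104]
249 [156, 157, 147, 127, 105, 51, 17, 12, 15, 14, 16, 12, 20, 50, 89, 102, 104, 105, 104, 105, 104, 105, 103, 103, 103, 104, 103, 104, 103, 102, 103, 105, 110, 104, 44, 10, 13, 15, 17, 17, 17, 17, 15, 13, 14, 17, 15, 15, 17, 16, 16, 16, 14, 17, 17, 14, 15, 16, 13, 15, 15, 16, 18, 15, 16, 18, 19, 17, 18, 14, 14, 16, 17, 17, 15, 16, 16, 18, 17, 14, 12, 26, 65, 103, 108, 104, 103, 105, 103, 105, 104, 106, 105, 105, 104, 105, 101, 103, 101, 102, 102, 83, 38, 13, 14, 15, 13, 17, 14, 17, 34, 82, 118, 97, 72, 104]
```

```bash
python3 -c "
from station import order; print(order.job_done())"
```

```text
the job is handed in; nothing more can be done
None
```

I handed the job in: the near and far tiles are clamped in the left and right pockets, both were read left to right, and the reader is back in its fork; there was no middle tile, so that pocket is empty.

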